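Open the brushing booth to the mark and slide the housing in

ROBOT

A 7-joint arm with a two-finger parallel gripper is mounted at the origin on the work surface. World frame = base frame: x ahead of the robot, y to its left, z up, the work surface at z = 0. Lengths are in m, angles in degrees, forces in N, time in s.
With the tool pointing down it reaches from about 0.425 to 0.875 m from the base axis. Payload 4.7 kg.
Tool frame: the origin (TCP) lies at the very end of the fingers, on their centre line; the grasp point (between the pads) lies 19 mm behind it; z points along the fingers, y is the direction in which the jaws open and shut (so a half turn about z gives the same grasp; the last joint's range is limited). The gripper opens to 87 mm and grips with 3 to 60 N. Pads are 19 mm wide; open, the fingers measure 117 mm over their backs; the gripper's body (75 mm by 190 mm) begins 51 mm behind the grasp point.
Start: joints at [72.542, 18.392, -4.016, 83.108, 1.295, 78.541, -3.26], TCP at [0.204, -0.617, 0.223] pointing down, gripper open.
Joint ranges: [-163.93, 163.93], [-17.29, 119.83], [-79.2, 71.16], [3.27, 140.29], [-89.18, 269.18], [5.43, 117.66], [-154.24, 154.24]. Speed limits (degrees/s): [147.25, 147.25, 180, 180, 180, 180, 180].

INTERFACE

Orientations are given as [roll, pitch, yaw] about the fixed x, y, z axes, in that order (R = Rz(yaw) Ry(pitch) Rx(roll)).
In Python, from cell import * gives the robot as it stands.
- The arm moves only by the tool arm_command, never from a script. Its argument "targets" is a list that holds one entry, the list of rows, each a list of 7 numbers: the shift along the tool's x, y, z in m, then the turn, a rotation vector about the tool's x, y, z in degrees, then the gripper's target within -1 to 1 (shut at 1, half-way at 0, fully open at -1). In form: [[[tx, ty, tz, rx, ry, rz, claw], ...]]. A call has 1 to 10 rows; each row is the pose to reach, as a shift and turn from the pose commanded when the call began, along the tool's axes at that moment; what a row does not reach only later rows make up. A row lasts 1/10 s, in which the tool goes at most 50 mm and 8.59 degrees, less where a joint would pass 70% of its speed; a pose out of reach is approached as far as the arm can. A call with a gripper value outside its range is refused whole. The fingers move at their own pace and stop on an object; "newtons" is the grip in N (left out, the last holds). Time passes only in rows, so rows that repeat a pose let the fingers close. It gives the time, the measured TCP pose, the force and the opening at its end, in the units of the state.
- get_obs(): the state, without advancing time (a new reading comes with each control period).
- read_camera(name): name is "side" or "top" or "wrist"; returns a dict with "img" (480x640x3 uint8, red, green, blue), "z_map" (480x640 float32, m along the optical axis (not along the pixel's ray), 0 where there is no reading), "K" (3x3 intrinsics, pixels), "D" ([k1, k2, p1, p2, k3] as OpenCV has them; the pictures are not rectified), "origin" and "attitude" of the camera in the world. Camera axes: x right, y down, z forward; pixel columns grow to the right and rows downward; lengths in m; the calibration is good to about 2 mm. A picture is of the moment at which its call begins.
- sign_off(): hands the job in, once; it reports no verdict.
Trained networks look in the newest picture that a camera, given by its name, has taken for a name from the list of things; names that differ only in an ending like _2 or _b are one class to them, and where a whole thing is asked for, a point or a joint stands for the part that bears it (a point fixed in the world has none). Each returns a list of dicts, best first, with "conf" (0 to 1); they miss things now and then, are a little off and sometimes report something else, mostly with a low value. They report only what shows in the picture. A call takes as long as a camera call. They do not tell look-alikes from the thing itself.
- search_frame(thing, camera): "position" ([column, row] in pixels, amid what is visible of it).
The state is a dict: "time_s": time; "qpos": joint angles; "joint_velocities": joint speeds; "effort": joint torques, N m; "tool_pos": TCP position; "tool_rot": TCP orientation; "force": force on the tool from outside, world axes, zero at the start; "wrist_torque": the same for the moment, N m; "grip_width": finger opening in m.
Only numpy, scipy, OpenCV 4.12 (cv2) and the standard library are available. Lean on these libraries where they do the work, as an engineer would, in place of code of your own. Each camera call takes 0.05 s, during which the arm holds its last target.

TASK

Get the iron housing into the wire-brushing booth. Push the booth's clear sash up by the underside of its bottom lip, gently, until you feel it meet the rubber stop, somewhere in the yellow height band, then let it down onto its latch so that it stays up by itself: never force it against the stop or let it drop. Then push the work tray all the way in under the sash, with the housing still standing on it, and leave the other things on the bench as they are.

Things in the scene. Friction and masses are not known exactly. Their poses are not given: they have to be found in the camera images.
- booth: Open-topped wire-brushing booth fixed on the bench: two green 40 mm posts 470 mm apart, 520 mm tall, a header across, a clear fixed upper pane, low side panes and rear wall. Origin on the bench, in the plane of the sash, midway between the posts; x points into the booth (away from the robot at yaw 0), y to the left post, z up
- sash (a joint): Height of the clear sash above its lowest position (m), up to 0.2. A 424 x 220 mm pane in a 12 mm frame, sliding straight up and down. Its counterweights (steel bars behind the posts) are about 3 N too light: raising it takes 2.5 to 5 N upward, anywhere along its lip, it follows a finger let down slowly, and let go without the latch it sinks faster and faster
- sash_lip (a point): Foremost point, half-way up and midway along, of the aluminium lip along the sash's bottom: 424 mm wide (along the booth's y), 8 mm thick with a round, slippery red nose, standing out 30 mm from the sash towards the robot. Moves with the sash; the lip's underside is 65 mm above the bench when the sash is down, with only bare bench in front and beneath to the right of the tray
- height_mark (a point): Middle of the lower edge of the yellow height band (40 mm wide, 56 mm tall) on the front of the right post (booth's y = -235 mm); 187 mm above the bench. The left post has the same band. With the sash on its latch, the underside of its lip stands 2 to 54 mm above this edge (sash joint 0.124 to 0.176), so within the band; just where is not known
- latch_slot (a point): Middle of the slot in the right post, 310 mm above the bench, where the latch block is clamped, up to 26 mm higher or lower: brass bolt, black rubber stop, red knob. A pin on the sash springs the bolt aside (1 to 2 N over the last 25 mm), passes it and at once meets the stop, which gives 1 mm per 5 N and should take no more than 15 N. From the stop the sash sinks 4 mm to rest on the bolt
- tray (a joint): How far the work tray has been pushed in (m): 0 fully drawn out towards the robot, 0.17 all the way in against its end stop. Slides along the booth's x with about 2 N friction and stays where it is left
- tray_front (a point): Centre of the outer face of the work tray's front wall, 24 mm above the bench. Steel tray 200 mm deep (along x) and 190 mm wide, floor 9 mm above the bench, front wall from 6 to 44 mm above the bench with a yellow strip on it, other rims 12 mm. Runs on two slides left of the booth's middle (booth's y = 110 mm). Moves with the tray; fully in, it is 55 mm in front of the sash plane
- housing_center (a point): Centre, half-way up, of the rusty iron housing that stands on the tray: round flange 96 mm across and 10 mm thick at its foot, 62 mm barrel, 66 x 54 mm square open mouth at the top; 115 mm tall, 0.85 kg. At the start it stands in front of the lip
- spray_can: Blue spray can, 58 mm across, 190 mm tall, on the bench left of the tray. Origin at the centre of its foot. To be left alone
- jar: Glass jar, 72 mm across, 110 mm tall, on the bench to the right in front of the booth. Origin at the centre of its foot. To be left alone
- wire_brush: Hand wire brush lying on the bench in front of the booth, 270 mm long, 34 mm high; handle along its -x. Origin under the middle of it. To be left alone
- parts_box: Small orange and brown carton 75 x 125 mm, 38 mm high, on the bench at the right. Origin under its centre. To be left alone
Things that resemble listed ones, but are neither listed nor needed, are in the scene too. Leave any orange, purple or red look-alike of the part that bears housing_center alone.

How it is judged (in metres and radians):
On the way, in this order (a step that is already met when the one before it is completed fails the run):
1. the sash stands by itself on its latch, with its bottom edge in the yellow height band and the robot not touching it (value of joint sash between 0.12 and 0.18 m and velocity of joint sash between -0.01 and 0.01 m/s and contact force between each of the fingers, the arm and sash below 0.3 N), for 0.3 s.
2. the tray is all the way in (value of joint tray above 0.165 m), for 0.2 s.
At the end, for the whole second after the job is handed in: The sash stands still and untouched on its latch with its bottom edge in the yellow band (joint 0.120 to 0.180); the tray is within 5 mm of fully in (joint above 0.165); the housing stands upright (within 0.08 rad), at rest, on the tray, its centre 35 mm or more inside (all of step 1 and value of joint tray above 0.165 m and angle between housing_center's own z axis and vertical below 0.08 rad and x of housing_center in the frame of booth above 0.035 m and z of housing_center in the frame of booth above 0.05 m and x of housing_center in the frame of tray_front between 0.045 and 0.16 m and y of housing_center in the frame of tray_front between -0.05 and 0.05 m and linear speed of housing below 0.02 m/s).
It fails at once if the sash is pushed with more than 18 N (contact force between any of the fingers, the arm and sash above 18 N).
It fails at once if the sash is dropped: it sinks faster than 0.15 m/s (velocity of joint sash below -0.15 m/s).
It fails at once if the housing tips by more than 0.3 rad (angle between housing_center's own z axis and vertical above 0.3 rad).
It fails at once if the housing is run against the sash with more than 3 N (contact force between housing and sash above 3 N).
It fails at once if the can, jar, wire brush or carton is moved more than 30 mm (distance of any of spray_can, jar, wire_brush, parts_box from where it was at the start of the episode above 0.03 m).
It also fails if it takes over 64 s, if anything falls off the work surface, if the arm or the gripper's body presses on something with over 40 N, if the wrist force passes 120 N, or if a joint passes its speed limit or range.

## Working session

There is one attempt and no reset: what is moved stays moved. The work goes in short steps, Python scripts to look and compute and a tool call to move; the robot and the scene stay as the last step left them, time stands still between calls to the robot, and variables do not carry over. Pictures are saved under pics/ and viewed, and the job is handed in when it is done.

Besides the shell and the picture viewer there is one more tool, called after "Emit:" as name(argument=value, ...), one argument or row to a line, values as JSON. arm_command: Moves the arm, as the interface text tells. Its arguments: {"type":"object","properties":{"targets":{"type":"array","items":{"type":"array","items":{"type":"array","items":{"type":"number"}}}},"newtons":{"type":"number"}},"required":["targets"]}

```bash
ls; mkdir -p pics
cat > h.py <<'E'
from cell import *
import numpy as np, cv2
from scipy.spatial.transform import Rotation as Ro
def cam(name,save=None):
    c=read_camera(name)
    if save: cv2.imwrite('pics/'+save+'.png',c['img'][:,:,::-1])
    return c
def pose(c):
    a=np.array(c['attitude'],float)
    R=a if a.shape==(3,3) else Ro.from_euler('xyz',a,degrees=True).as_matrix()
    return R,np.array(c['origin'])
def ray(c,u,v):
    p=cv2.undistortPoints(np.array([[[u,v]]],float),np.array(c['K'],float),np.array(c['D'],float))[0,0]
    return np.array([p[0],p[1],1.])
def pt(c,u,v,k=1):
    R,o=pose(c);z=c['z_map'][int(v)-k:int(v)+k+1,int(u)-k:int(u)+k+1];z=z[z>0]
    if len(z)==0:return None
    return R@(ray(c,u,v)*np.median(z))+o
def onz(c,u,v,h):
    R,o=pose(c);d=R@ray(c,u,v);return o+d*(h-o[2])/d[2]
E
python3 - <<'E'
from h import *
print(get_obs())
for n in ['side','top','wrist']:
    c=cam(n,n+'0');print(n,c['origin'],c['attitude'],c['K'])
    for t in ['booth','sash','sash_lip','height_mark','latch_slot','tray','tray_front','housing_center','spray_can','jar','wire_brush','parts_box']:
        r=search_frame(t,n)
        print(t,[(np.round(x['position']).tolist(),round(x['conf'],2),np.round(pt(c,*x['position']),3).tolist() if pt(c,*x['position']) is not None else None) for x in r[:3]])
E
```

```text
pics
{'time_s': 0.0, 'qpos': array([72.54311926, 18.43927198, -4.01374238, 83.17479676,  1.29558758,
       78.54213954, -3.26184768]), 'joint_velocities': array([ 0.05130678, -0.01096625, -0.00414636,  0.01749209, -0.01263628,
        0.04773854,  0.04595832]), 'effort': array([-8.85932459e-04, -4.91290784e+01, -4.04230328e-01, -3.12524736e+01,
       -6.38586120e-02,  4.39903478e-02,  1.80799534e-04]), 'tool_pos': array([ 0.20346823, -0.61674191,  0.22145981]), 'tool_rot': array([-1.79889062e+02,  6.97581205e-03,  1.82632066e+01]), 'force': array([-0.48673641, -0.56535895, -0.19668671]), 'wrist_torque': array([-0.03868138, -0.03424168,  0.00345502]), 'grip_width': 0.08670745197408761}
side [0.03811166 0.6049541  1.17079936] [-140.3160982    -0.93150594 -143.34581208] [[479.62220316   0.         323.56862942]
 [  0.         479.62220316 235.55413611]
 [  0.           0.           1.        ]]
booth [([242.0, 198.0], 0.77, [0.705, 0.033, 0.287])]
sash [([263.0, 218.0], 0.72, [0.703, -0.029, 0.154]), ([287.0, 294.0], 0.31, [0.552, 0.059, 0.008])]
sash_lip [([286.0, 296.0], 0.75, [0.54
[... 1475 characters left out ...]
-0.266, 0.084]), ([265.0, 200.0], 0.74, [0.591, 0.073, 0.094])]
spray_can [([167.0, 271.0], 0.83, [0.382, 0.32, 0.192])]
jar [([392.0, 261.0], 0.95, [0.42, -0.281, 0.11])]
wire_brush [([315.0, 270.0], 0.91, [0.399, -0.069, 0.032])]
parts_box [([457.0, 255.0], 0.82, [0.444, -0.484, 0.039])]
wrist [ 0.27056239 -0.59513063  0.3842754 ] [ 1.64790914e+02 -5.55148573e-02 -7.16563219e+01] [[370.47212539   0.         320.6103983 ]
 [  0.         370.47212539 241.29063328]
 [  0.           0.           1.        ]]
booth []
sash []
sash_lip []
height_mark []
latch_slot []
tray []
tray_front []
housing_center [([20.0, 66.0], 0.94, [0.248, -0.311, 0.017])]
spray_can []
jar []
wire_brush []
parts_box []
```

View pics/side0.png

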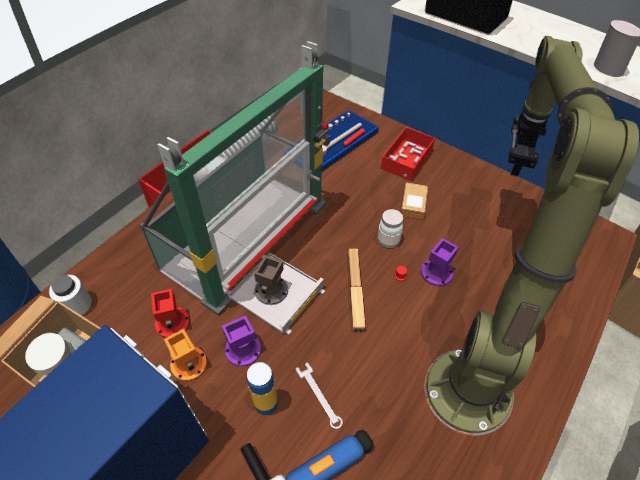

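View pics/top0.png

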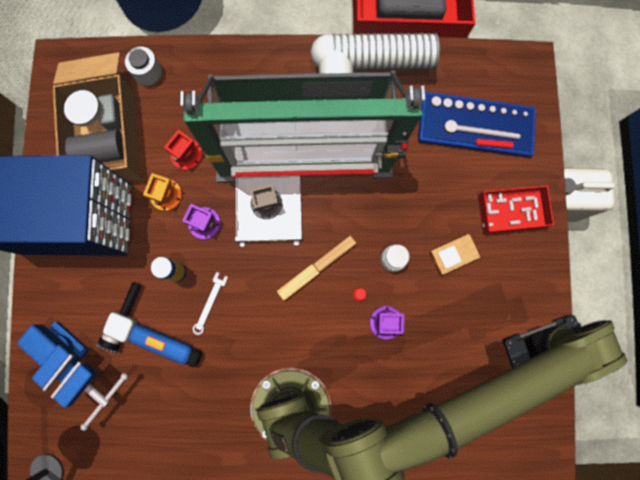

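Side view: the brown housing is on the tray at about (270,278), the red lip runs (232,285)–(315,205) and the latch is on the right post at (322,135). In the top view the lip runs (236,175)–(398,173). I'll zoom in for exact geometry.

Run:
```python
from h import *
t=cam('top');s=cam('side')
cv2.imwrite('pics/topz.png',cv2.resize(t['img'][90:260,180:430,::-1],None,fx=3.2,fy=3.2,interpolation=cv2.INTER_CUBIC))
cv2.imwrite('pics/sidez.png',cv2.resize(s['img'][120:330,150:350,::-1],None,fx=2.85,fy=2.85,interpolation=cv2.INTER_CUBIC))
for c,n in((t,'top'),(s,'side')):
    im=c['img'].astype(int);m=(im[...,0]>130)&(im[...,1]<60)&(im[...,2]<60)
    k,l,st,ce=cv2.connectedComponentsWithStats(m.astype(np.uint8))
    for i in range(1,k):
        if st[i,4]>60:
            ys,xs=np.where(l==i);a=[];
            o=np.argsort(xs)
            P=[onz(c,xs[j],ys[j],.069) for j in (o[:1].tolist()+o[-1:].tolist())]
            print(n,st[i].tolist(),np.round(P,3).tolist())
    m=(im[...,0]>170)&(im[...,1]>120)&(im[...,2]<70)
    k,l,st,ce=cv2.connectedComponentsWithStats(m.astype(np.uint8))
    for i in range(1,k):
        if st[i,4]>15: print('yel',n,st[i].tolist(),ce[i].round(1),pt(c,*ce[i]))
```

```text
top [357, 0, 117, 24, 1038] [[1.232, -0.197, 0.069], [1.178, -0.56, 0.069]]
top [163, 133, 36, 26, 210] [[0.755, 0.378, 0.069], [0.764, 0.275, 0.069]]
top [476, 140, 37, 8, 173] [[0.78, -0.546, 0.069], [0.77, -0.656, 0.069]]
top [195, 147, 7, 15, 69] [[0.721, 0.282, 0.069], [0.742, 0.265, 0.069]]
top [174, 161, 23, 9, 96] [[0.712, 0.344, 0.069], [0.703, 0.278, 0.069]]
top [235, 170, 139, 7, 488] [[0.667, 0.163, 0.069], [0.681, -0.236, 0.069]]
top [483, 185, 72, 47, 1388] [[0.628, -0.56, 0.069], [0.537, -0.773, 0.069]]
top [352, 287, 15, 14, 82] [[0.335, -0.173, 0.069], [0.332, -0.213, 0.069]]
yel top [144, 173, 25, 28, 221] [155.3 185.4] [0.63611331 0.39127455 0.08404276]
yel top [175, 184, 5, 6, 20] [176.9 186.4] [0.65010692 0.34638666 0.00737347]
yel top [151, 200, 12, 10, 35] [155.9 205.2] [0.591887   0.40690899 0.01088524]
side [382, 127, 53, 42, 321] [[0.62, -0.549, 0.069], [0.525, -0.758, 0.069]]
side [344, 129, 20, 16, 75] [[0.772, -0.534, 0.069], [0.753, -0.629, 0.069]]
side [139, 162, 24, 32, 103] [[1.213, 0.036, 0.069], [1.208, -0.061, 0.069]]
side [228, 199, 90, 91, 506] [[0.664, 0.172, 0.069], [0.677, -0.248, 0.069]]
side [152, 290, 22, 25, 254] [[0.821, 0.311, 0.069], [0.739, 0.308, 0.069]]
side [155, 318, 34, 19, 214] [[0.747, 0.365, 0.069], [0.678, 0.31, 0.069]]
yel side [164, 329, 31, 31, 404] [179.5 345.4] [0.63603436 0.37597489 0.08304906]
yel side [170, 363, 11, 15, 72] [174.2 369.7] [0.6369931  0.41743302 0.00785   ]
yel side [180, 372, 19, 8, 63] [187.5 375.9] [0.596508   0.40789646 0.00905226]
yel side [313, 461, 21, 14, 24] [324.  468.2] [0.17652408 0.38719636 0.06303938]
```

View pics/topz.png

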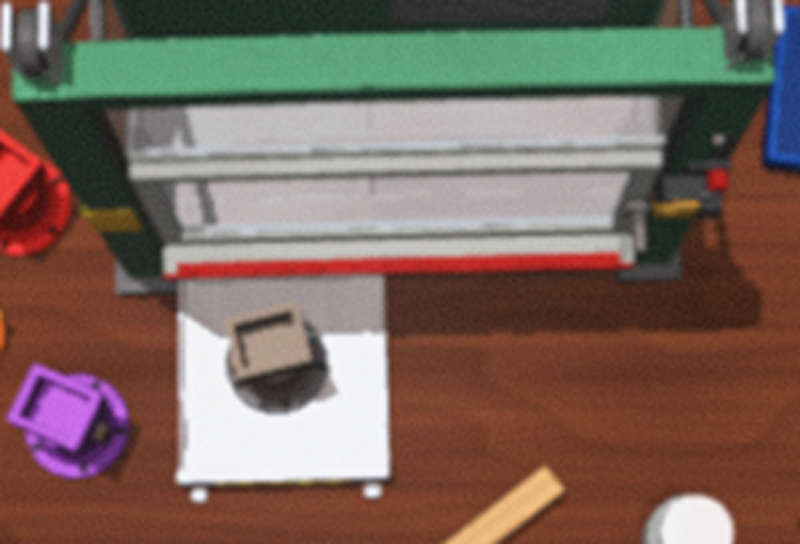

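View pics/sidez.png

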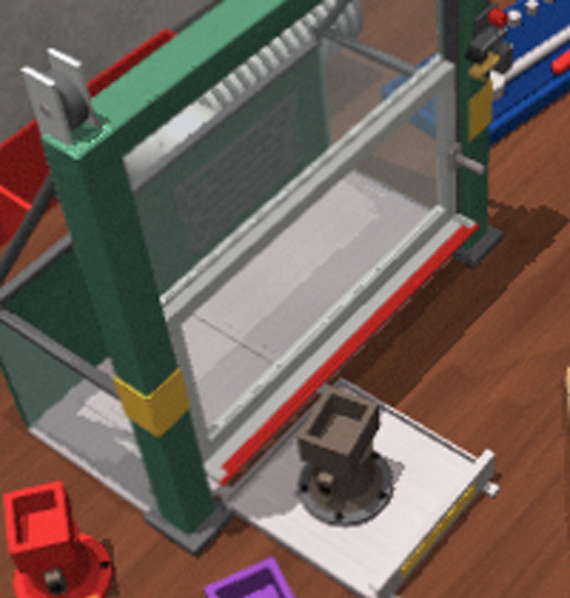

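Emit:
arm_command(
  targets=[
    [[0.43, -0.36, -0.03, 0, 0, 16.5, 1], [0.43, -0.36, -0.03, 0, 0, 16.5, 1], [0.43, -0.36, -0.03, 0, 0, 16.5, 1], [0.43, -0.36, -0.03, 0, 0, 16.5, 1], [0.43, -0.36, -0.03, 0, 0, 16.5, 1], [0.43, -0.36, -0.03, 0, 0, 16.5, 1], [0.43, -0.36, -0.03, 0, 0, 16.5, 1], [0.43, -0.36, -0.03, 0, 0, 16.5, 1], [0.43, -0.36, -0.03, 0, 0, 16.5, 1], [0.43, -0.36, -0.03, 0, 0, 16.5, 1]],
  ],
  newtons=10,
)

```text
time_s: 3.05
tool_pos: [0.4675, -0.1911, 0.2498]
tool_rot: [179.9, -0.0, 1.8]
force: [0.5, -0.4, -0.6]
grip_width: 0.0154
```

Run:
```python
from h import *
o=get_obs()
for k in ['time_s','qpos','tool_pos','tool_rot','force','grip_width']: print(k,np.round(o[k],3))
```

```text
time_s 3.05
qpos [ 43.783   0.934 -24.717 100.241   0.437  78.848 -69.26 ]
tool_pos [ 0.468 -0.191  0.25 ]
tool_rot [ 1.79942e+02 -4.60000e-02  1.75500e+00]
force [ 0.507 -0.405 -0.577]
grip_width 0.015
```

Emit:
arm_command(
  targets=[
    [[0.08, -0.05, 0, 0, 8, 0, 1], [0.08, -0.05, 0, 0, 16, 0, 1], [0.08, -0.05, 0, 0, 24, 0, 1], [0.08, -0.05, 0, 0, 32, 0, 1], [0.08, -0.05, 0, 0, 40, 0, 1], [0.08, -0.05, 0, 0, 48, 0, 1], [0.08, -0.05, 0, 0, 56, 0, 1], [0.08, -0.05, 0, 0, 60, 0, 1], [0.08, -0.05, 0, 0, 60, 0, 1]],
  ],
)

```text
time_s: 3.95
tool_pos: [0.5623, -0.1444, 0.2369]
tool_rot: [-178.2, -57.1, 1.9]
force: [1.0, 0.8, 0.0]
grip_width: 0.0002
```

Run:
```python
from h import *
o=get_obs()
for k in ['time_s','qpos','tool_pos','tool_rot','force','grip_width']: print(k,np.round(o[k],3))
print(Ro.from_euler('xyz',o['tool_rot'],degrees=True).as_matrix().round(3))
cam('wrist','w1');cam('side','s1')
```

```text
time_s 3.95
qpos [ 38.308 -17.261  -8.735 137.459 -78.799  30.254   3.725]
tool_pos [ 0.562 -0.144  0.237]
tool_rot [-178.176  -57.086    1.924]
force [0.985 0.784 0.032]
grip_width 0.0
[[ 0.543  0.06   0.838]
 [ 0.018 -0.998  0.06 ]
 [ 0.839 -0.017 -0.543]]
```

View pics/s1.png

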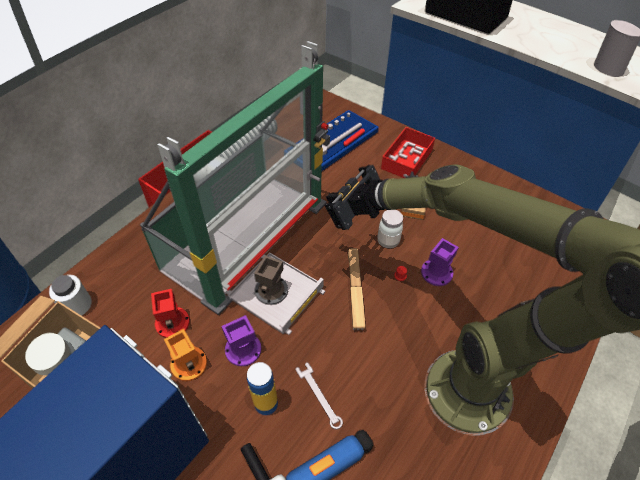

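View pics/w1.png

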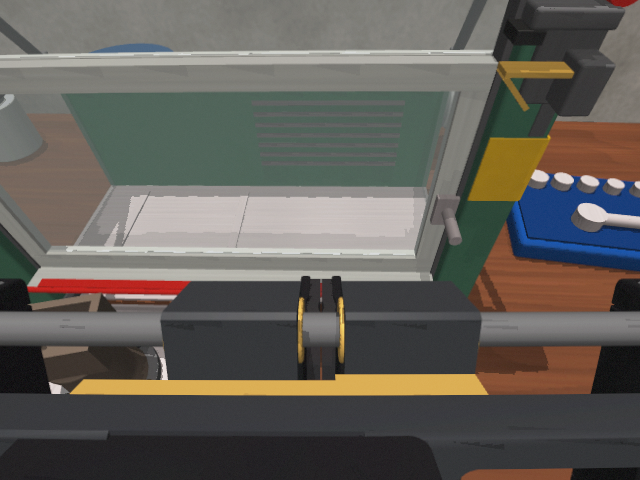

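The tool can point forward to about 57°. The wrist view shows the latch block at top right (550,60), the sash pin at (450,220), and the lip's bare section right of the tray. Next I'll write a helper that converts world targets to tool shifts.

```bash
cat >> h.py <<'E'
def Rt(pitch,yaw=1.8): # pitch: deg forward from straight down
    return (Ro.from_euler('z',yaw,degrees=True)*Ro.from_euler('x',180,degrees=True)*Ro.from_euler('y',pitch,degrees=True))
def go(p,pitch,yaw=1.8,src=None):
    o=get_obs();R0=Ro.from_euler('xyz',o['tool_rot'],degrees=True)
    p0=np.array(o['tool_pos'] if src is None else src)
    print('to',p,'shift',R0.inv().apply(np.array(p)-p0).round(4),'rot',(R0.inv()*Rt(pitch,yaw)).as_rotvec(degrees=True).round(2))
def st():
    o=get_obs()
    for k in ['time_s','qpos','tool_pos','tool_rot','force']: print(k,np.round(o[k],4))
E
python3 - <<'E'
from h import *
st()
t=cam('top')
print(onz(t,355,239,.03),onz(t,318,270,.03))
go([.62,-.14,.15],60); go([.63,-.14,.06],60); go([.63,-.14,.035],60)
E
```

```text
time_s 4.05
qpos [ 38.202  -17.2254  -8.6593 137.6411 -78.4208  30.3107   3.2568]
tool_pos [ 0.5604 -0.143   0.2334]
tool_rot [-177.6512  -56.7263    1.4938]
force [-0.2335  0.4297  0.0944]
[ 0.4900529  -0.18567953  0.03      ] [ 0.39925099 -0.07783348  0.03      ]
to [0.62, -0.14, 0.15] shift [-0.0389  0.003   0.0956] rot [-2.15  3.27 -0.15]
to [0.63, -0.14, 0.06] shift [-0.1087  0.0055  0.1532] rot [-2.15  3.27 -0.15]
to [0.63, -0.14, 0.035] shift [-0.1296  0.0061  0.1669] rot [-2.15  3.27 -0.15]
```

Emit:
arm_command(
  targets=[
    [[-0.02, 0.0015, 0.048, 0, 0, 0, 1], [-0.039, 0.003, 0.096, 0, 0, 0, 1], [-0.074, 0.004, 0.125, 0, 0, 0, 1], [-0.1, 0.005, 0.148, 0, 0, 0, 1], [-0.109, 0.0055, 0.153, -2, 3, 0, 1], [-0.109, 0.0055, 0.153, -2, 3, 0, 1]],
  ],
)

```text
time_s: 4.7
tool_pos: [0.5852, -0.1518, 0.1865]
tool_rot: [-178.9, -57.6, 2.0]
force: [-3.1, 0.4, 4.8]
grip_width: 0.0003
```

Run:
```python
from h import *
st()
cam('side','s2');
go([.63,-.14,.035],60); go([.69,-.14,.032],60)
```

```text
time_s 4.7
qpos [-23.9522 -17.2874  47.7675 139.995  -88.792   13.942   23.2617]
tool_pos [ 0.5852 -0.1518  0.1865]
tool_rot [-178.8674  -57.5735    1.9983]
force [-3.0926  0.3647  4.8139]
to [0.63, -0.14, 0.035] shift [-0.0973 -0.0074  0.119 ] rot [-1.33  2.85 -0.1 ]
to [0.69, -0.14, 0.032] shift [-0.0673 -0.0043  0.171 ] rot [-1.33  2.85 -0.1 ]
```

View pics/s2.png

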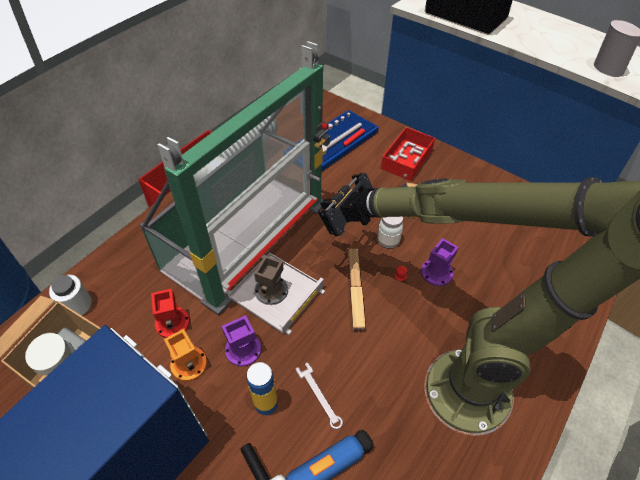

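```bash
cat > fk.py <<'E'
import numpy as np, itertools
from scipy.spatial.transform import Rotation as Ro
from scipy.optimize import least_squares
D=[([72.543,18.439,-4.0137,83.175,1.2956,78.542,-3.2618],[.20347,-.61674,.22146],[-179.889,.007,18.263]),
([43.783,.934,-24.717,100.241,.437,78.848,-69.26],[.4675,-.1911,.2498],[179.942,-.046,1.755]),
([38.308,-17.261,-8.735,137.459,-78.799,30.254,3.725],[.5623,-.1444,.2369],[-178.176,-57.086,1.924]),
([38.202,-17.2254,-8.6593,137.6411,-78.4208,30.3107,3.2568],[.5604,-.143,.2334],[-177.6512,-56.7263,1.4938]),
([-23.9522,-17.2874,47.7675,139.995,-88.792,13.942,23.2617],[.5852,-.1518,.1865],[-178.8674,-57.5735,1.9983])]
def fkR(q,s,L,off7):
    q=np.array(q)*s
    # L: d1,a1(x after q1), L1,a2(x after q3 elbow), b2 , L2, a3, L3
    p=np.zeros(3);R=Ro.identity()
    def rot(ax,a):
        nonlocal R; R=R*Ro.from_euler(ax,a,degrees=True)
    def tr(*t):
        nonlocal p; p=p+R.apply(t)
    rot('z',q[0]);tr(L[1],0,L[0]);rot('y',q[1]);tr(0,0,L[2]);rot('z',q[2]);tr(L[3],0,0)
    rot('y',q[3]);tr(L[4],0,0);rot('z',q[4]);tr(0,0,L[5]);rot('y',q[5]);tr(L[6],0,0);rot('z',q[6]+off7);tr(0,0,L[7])
    return p,R
if __name__=='__main__':
    best=[]
    for s in itertools.product([1,-1],repeat=4):
        S=np.array([s[0],1,s[1],1,s[2],1,s[3]])
        for off in (0,90,-90,180):
            e=sum((fkR(q,S,np.zeros(8),off)[1].inv()*Ro.from_euler('xyz',r,degrees=True)).magnitude() for q,_,r in D)
            best.append((e,s,off))
    best.sort(key=lambda x:x[0]);print(best[:3])
    e,s,off=best[0];S=np.array([s[0],1,s[1],1,s[2],1,s[3]])
    # linear in L
    A=[];b=[]
    for q,p,r in D:
        A.append(np.array([fkR(q,S,np.eye(8)[i],off)[0] for i in range(8)]).T);b.append(p)
    A=np.vstack(A);b=np.hstack(b)
    L,res,rk,sv=np.linalg.lstsq(A,b,rcond=None);print(L.round(4),sv.round(3));print((A@L-b).round(4))
    c=[0,2,5,7];L2=np.linalg.lstsq(A[:,c],b,rcond=None)[0];print(L2.round(4),(A[:,c]@L2-b).round(4))
E
python3 fk.py
```

```text
[(4.369540503504069e-05, (-1, -1, -1, -1), 90), (1.058377733736315, (1, 1, 1, 1), -90), (3.277453906923008, (-1, 1, -1, -1), 90)]
[-0.0187  0.0629  0.4893  0.0336 -0.1531  0.3919  0.0124  0.2891] [4.368 3.93  1.96  0.939 0.639 0.537 0.204 0.092]
[ 0.0178  0.0045 -0.0043 -0.0049 -0.0009  0.006   0.0015 -0.0006 -0.0007
  0.0024 -0.0012 -0.0001 -0.0028  0.0008 -0.0009]
[0.2611 0.4406 0.5184 0.3463] [ 0.0244  0.012   0.0073  0.019   0.0202  0.0058  0.0067  0.0127 -0.0051
  0.0067  0.0126 -0.005  -0.0095  0.0249 -0.003 ]
```

```bash
cat > fk2.py <<'E'
import numpy as np, json
from fk import D
from scipy.spatial.transform import Rotation as Ro
S=np.array([-1,1,-1,1,-1,1,-1])
AX='zyzyzyz'
def frames(q):
    R=Ro.identity();out=[]
    for i,(ax,a) in enumerate(zip(AX,np.array(q)*S)):
        R=R*Ro.from_euler(ax,a+(90 if i==6 else 0),degrees=True);out.append(R)
    return out
def basis(q):
    F=frames(q);B=[np.array([0,0,1.])]
    # offset after joint i: x,y,z
    for R in F: B+=list(R.as_matrix().T)
    return np.array(B).T  # 3x22
def fit(D,lam=1e-3):
    A=np.vstack([basis(q) for q,_,_ in D]);b=np.hstack([p for _,p,_ in D])
    prior=np.zeros(22);prior[0]=.26;prior[6]=.44;prior[12]=.45;prior[21]=.25
    # z offsets of joints 1,3,5 redundant ok
    w=np.ones(22)*lam; 
    for i in (0,6,12,21): w[i]=lam/10
    for i in (19,20): w[i]=lam*50
    W=np.diag(np.sqrt(w))
    x=np.linalg.lstsq(np.vstack([A,W]),np.hstack([b,W@prior]),rcond=None)[0]
    return x,(A@x-b)
def fk(q,x): return basis(q)@x, frames(q)[-1]
if __name__=='__main__':
    for lam in (1e-2,1e-3,1e-5):
        x,r=fit(D,lam);print(lam,np.abs(r).max().round(5));print(x.round(3))
E
python3 fk2.py
```

```text
0.01 0.00021
[ 0.245  0.003 -0.008 -0.002 -0.002 -0.008  0.463  0.003 -0.005  0.002
 -0.005 -0.005  0.504  0.001 -0.     0.005  0.    -0.     0.01  -0.
  0.     0.354]
0.001 6e-05
[ 0.245  0.003 -0.008 -0.002 -0.002 -0.008  0.465  0.002 -0.006  0.002
 -0.003 -0.006  0.505  0.001  0.     0.006  0.001  0.     0.01  -0.
 -0.     0.354]
1e-05 2e-05
[ 0.249 -0.001 -0.007 -0.001  0.001 -0.007  0.464 -0.001 -0.007  0.002
 -0.    -0.007  0.512  0.001  0.001  0.006  0.003  0.001  0.01  -0.
  0.     0.354]
```

```bash
cat > ik.py <<'E'
from fk2 import *
from fk import D
from scipy.optimize import least_squares
X,_=fit(D,1e-2)
lo=np.array([-163.93,-17.29,-79.2,3.27,-89.18,5.43,-154.24]);hi=np.array([163.93,119.83,71.16,140.29,269.18,117.66,154.24])
def Rt(pitch,yaw): return Ro.from_euler('z',yaw,degrees=True)*Ro.from_euler('x',180,degrees=True)*Ro.from_euler('y',pitch,degrees=True)
def res(q,p,R):
    a,b=fk(q,X);return np.r_[(a-p)*10,(b.inv()*R).as_rotvec()*3]
def ik(p,R,q0,reg=0.0,qref=None):
    q0=np.clip(q0,lo+.1,hi-.1)
    mid=(lo+hi)/2;ra=(hi-lo)/2
    f=lambda q:np.r_[res(q,p,R),reg*((q-mid)/ra)**4]
    s=least_squares(f,q0,bounds=(lo,hi),x_scale=50,max_nfev=80)
    return s.x,np.abs(res(s.x,p,R)).max()
def margin(q): return np.minimum(q-lo,hi-q)
if __name__=='__main__':
    rng=np.random.default_rng(0)
    for pitch in (40,50,60):
      for yaw in (2,20,-15):
       for y in (-.12,-.18):
        best=None
        for k in range(25):
            q0=lo+rng.random(7)*(hi-lo);q0[0]=rng.uniform(-90,90);
            q,e=ik(np.array([.69,y,.04]),Rt(pitch,yaw),q0,.02)
            if e<.03:
                m=margin(q).min()
                if best is None or m>best[0]+.1: best=(m,q)
        print(pitch,yaw,y,None if best is None else (best[0].round(1),best[1].round(0)))
E
time python3 ik.py
```

```text
40 2 -0.12 (np.float64(7.4), array([  66.,   29.,  -61.,  121.,   71.,   13., -137.]))
40 2 -0.18 (np.float64(8.2), array([  73.,   33.,  -63.,  118.,   61.,   14., -119.]))
40 20 -0.12 (np.float64(12.5), array([ 54.,  24., -38., 116., -40.,  18., -12.]))
40 20 -0.18 (np.float64(17.0), array([ 57.,  26., -35., 112., -39.,  22.,  -9.]))
40 -15 -0.12 (np.float64(2.7), array([-41.,  21.,  51., 124., -76.,   8., -30.]))
40 -15 -0.18 (np.float64(5.5), array([-29.,  21.,  45., 123., -82.,  11., -18.]))
50 2 -0.12 (np.float64(11.3), array([  9.,  16.,   6., 129., 224.,  20.,  57.]))
50 2 -0.18 (np.float64(14.4), array([ 20.,  18.,   2., 126., 238.,  22.,  49.]))
50 20 -0.12 (np.float64(13.0), array([-16.,  28.,  45., 124., 256.,  49.,  36.]))
50 20 -0.18 (np.float64(10.8), array([ 74.,  34., -51., 117., -59.,  16.,  20.]))
50 -15 -0.12 (np.float64(10.4), array([  3.,  16.,  -0., 130., 148.,  18., 113.]))
50 -15 -0.18 (np.float64(10.7), array([-25.,  21.,  40., 130., 202.,  17.,  57.]))
60 2 -0.12 (np.float64(8.0), array([ 47.,  25., -33., 132., 197.,  31.,  96.]))
60 2 -0.18 (np.float64(11.1), array([ 55.,  27., -33., 129., 211.,  29.,  88.]))
60 20 -0.12 (np.float64(15.1), array([ 41.,  26., -15., 125., 248.,  38.,  62.]))
60 20 -0.18 (np.float64(18.1), array([  6.,  31.,  30., 122., 249.,  58.,  51.]))
60 -15 -0.12 (np.float64(6.3), array([ 22.,  22., -21., 134., 156.,  38., 110.]))
60 -15 -0.18 (np.float64(7.5), array([ 26.,  22., -17., 133., 169.,  35., 103.]))
real	1m40.253s
user	1m40.377s
sys	0m0.088s
```

```bash
cat > scan.py <<'E'
from ik import *
import sys
seeds=[[57,26,-35,112,-39,22,-9],[74,34,-51,117,-59,16,20],[66,29,-61,121,71,13,-137],[-24,-10,48,135,-85,14,23],[9,16,6,129,224,20,57],[55,27,-33,129,211,29,88]]
for pitch in (45,50,55,60):
  for yaw in (2,10,18):
    for y in (-.15,):
      for si,s in enumerate(seeds):
        q,e=ik(np.array([.69,y,.04]),Rt(pitch,yaw),np.array(s,float),.02)
        if e>.03: continue
        q2,e2=ik(np.array([.69,y,.2]),Rt(pitch,yaw),q,.02)
        print(pitch,yaw,si,margin(q).min().round(1),q.round(0),'hi',e2<.03,margin(q2).min().round(1),q2.round(0))
E
python3 scan.py
```

```text
45 2 2 1.0 [  80.   42.  -73.  123.  101.   19. -153.] hi True 14.8 [ 59.   4. -43. 117. -33.  20. -44.]
45 2 4 14.7 [-20.  20.  41. 126. 254.  25.  24.] hi False 0.0 [-49.   7.  71. 126. 269.  22.  10.]
45 2 5 14.7 [-20.  20.  41. 126. 254.  25.  24.] hi False 0.0 [-49.   7.  71. 126. 269.  22.  10.]
45 10 0 7.0 [ 50.  21. -32. 121. -82.  12.  21.] hi True 20.6 [ 66.   7. -47. 115. -40.  26. -28.]
45 10 1 7.0 [ 50.  21. -32. 121. -82.  12.  21.] hi True 20.6 [ 66.   7. -47. 115. -40.  26. -28.]
45 10 2 7.1 [  81.   42.  -71.  120.   77.   13. -122.] hi True 20.6 [ 66.   7. -47. 115. -40.  26. -28.]
45 10 3 7.0 [ 50.  21. -32. 121. -82.  12.  21.] hi True 20.6 [ 66.   7. -47. 115. -40.  26. -28.]
45 10 4 8.8 [-20.  24.  46. 123. 260.  36.  24.] hi False 0.0 [-42.  15.  71. 123. 269.  39.  14.]
45 10 5 8.8 [-20.  24.  46. 123. 260.  36.  24.] hi False 0.0 [-42.  15.  71. 123. 269.  39.  14.]
45 18 0 9.9 [ 63.  27. -43. 118. -56.  15.   7.] hi True 26.6 [ 69.  11. -48. 112. -40.  32. -19.]
45 18 1 9.9 [ 63.  27. -43. 118. -56.  15.   7.] hi True 26.6 [ 69.  11. -48. 112. -40.  32. -19.
[... 2608 characters left out ...]
 4 9.2 [ 46.  24. -27. 131. 206.  31.  88.] hi True 12.6 [ 56.   3. -37. 128. 246.  19.  38.]
60 2 5 9.4 [ 52.  26. -34. 131. 204.  30.  93.] hi True 12.6 [ 56.   3. -37. 128. 246.  19.  38.]
60 10 4 12.4 [ 53.  27. -30. 128. 229.  30.  77.] hi True 8.0 [ 17.   4.   8. 126. 261.  31.  29.]
60 10 5 12.6 [ 62.  30. -39. 128. 227.  27.  82.] hi True 8.0 [ 18.   4.   8. 126. 261.  31.  29.]
60 18 2 0.0 [  94.   70.  -79.  123.  106.   12. -120.] hi False 0.0 [  88.   38.  -79.  120.  110.    5. -154.]
60 18 4 14.7 [  2.  29.  30. 126. 244.  55.  53.] hi True 1.9 [-11.   9.  44. 123. 267.  46.  28.]
60 18 5 15.9 [ 39.  26. -10. 124. 249.  40.  60.] hi True 1.9 [-11.   9.  44. 123. 267.  46.  28.]
```

Run:
```python
from h import *
go([.56,-.17,.24],30,18);go([.56,-.17,.24],10,18)
```

```text
to [0.56, -0.17, 0.24] shift [ 0.0365  0.0163 -0.0523] rot [  9.95 -27.1  -11.59]
to [0.56, -0.17, 0.24] shift [ 0.0365  0.0163 -0.0523] rot [  7.94 -46.98 -13.4 ]
```

Emit:
arm_command(
  targets=[
    [[0.037, 0.016, -0.052, 0, 0, 0, 1], [0.037, 0.016, -0.052, 3, -8, -4, 1], [0.037, 0.016, -0.052, 6, -15, -7, 1], [0.037, 0.016, -0.052, 9, -22, -10, 1], [0.037, 0.016, -0.052, 10, -29, -12, 1], [0.037, 0.016, -0.052, 9, -36, -12, 1], [0.037, 0.016, -0.052, 8, -43, -13, 1], [0.037, 0.016, -0.052, 8, -47, -13, 1], [0.037, 0.016, -0.052, 8, -47, -13, 1]],
  ],
)

```text
time_s: 5.65
tool_pos: [0.5627, -0.1704, 0.2462]
tool_rot: [179.8, -10.0, 17.6]
force: [0.1, -0.3, -0.7]
grip_width: 0.0005
```

Run:
```python
from h import *
st()
```

```text
time_s 5.65
qpos [  9.9806   3.8307   8.1811  98.2531  -6.589   69.7849 -52.473 ]
tool_pos [ 0.5627 -0.1704  0.2462]
tool_rot [179.7715 -10.0106  17.6057]
force [ 0.0824 -0.263  -0.7193]
```

```bash
cat > sim.py <<'E'
from ik import *
import fk
def track(q,wps,n=8):
    q=np.array(q,float)
    for (p,pi,ya) in wps:
        p0,R0=fk_(q);R1=Rt(pi,ya);d=(R0.inv()*R1).as_rotvec()
        for i in range(1,n+1):
            pt=p0+(np.array(p)-p0)*i/n;Rg=R0*Ro.from_rotvec(d*i/n)
            f=lambda z:np.r_[res(z,pt,Rg)*5,(z-q)*.002]
            q=least_squares(f,np.clip(q,lo+.01,hi-.01),bounds=(lo,hi),x_scale=50,max_nfev=30).x
        print(p,pi,ya,q.round(0),margin(q).min().round(1),'err',np.abs(res(q,pt,Rg)).max().round(3))
    return q
fk_=lambda q:fk2fk(q)
from fk2 import fk as f0
def fk2fk(q): return f0(q,X)
if __name__=='__main__':
    q=[9.98,3.83,8.18,98.25,-6.59,69.78,-52.47]
    for pi,ya in((45,18),(50,18),(45,10),(40,10)):
        track(q,[([.60,-.14,.2],pi,ya),([.62,-.14,.12],pi,ya),([.62,-.14,.04],pi,ya),([.69,-.14,.04],pi,ya),([.69,-.14,.2],pi,ya)])
E
python3 sim.py
```

```text
[0.6, -0.14, 0.2] 45 18 [ 12.  -4.  16. 124. -52.  38.  -8.] 12.8 err 0.0
[0.62, -0.14, 0.12] 45 18 [ 12.   5.  16. 126. -69.  34.  10.] 14.3 err 0.0
[0.62, -0.14, 0.04] 45 18 [ 14.  14.  14. 128. -87.  33.  30.] 2.2 err 0.0
[0.69, -0.14, 0.04] 45 18 [ 12.  20.  13. 120. -86.  32.  25.] 3.0 err 0.0
[0.69, -0.14, 0.2] 45 18 [  6.   6.  18. 114. -55.  37.  -9.] 23.0 err 0.0
[0.6, -0.14, 0.2] 50 18 [ 12.  -5.  18. 127. -64.  38.   4.] 12.7 err 0.0
[0.62, -0.14, 0.12] 50 18 [ 12.   6.  18. 129. -81.  36.  23.] 7.7 err 0.0
[0.62, -0.14, 0.04] 50 18 [ 67.  21. -41. 129. -89.  23.  42.] 0.0 err 0.001
[0.69, -0.14, 0.04] 50 18 [ 61.  27. -40. 121. -85.  18.  37.] 3.7 err 0.0
[0.69, -0.14, 0.2] 50 18 [ 56.   8. -32. 116. -60.  32.  -1.] 24.4 err 0.0
[0.6, -0.14, 0.2] 45 10 [  8.  -8.  15. 127. -47.  30. -21.] 9.4 err 0.0
[0.62, -0.14, 0.12] 45 10 [  6.   2.  17. 129. -70.  25.   3.] 11.1 err 0.0
[0.62, -0.14, 0.04] 45 10 [ 62.  16. -41. 130. -89.  14.  30.] 0.0 err 0.003
[0.69, -0.14, 0.04] 45 10 [ 54.  22. -38. 121. -81.  10.  21.] 4.3 err 0.0
[0.69, -0.14, 0.2] 45 10 [ 42.   4. -22. 116. -46.  27. -25.] 21.5 err 0.0
[0.6, -0.14, 0.2] 40 10 [ 10.  -7.  12. 123. -36.  33. -33.] 10.7 err 0.0
[0.62, -0.14, 0.12] 40 10 [  9.   2.  13. 126. -52.  26. -16.] 14.6 err 0.0
[0.62, -0.14, 0.04] 40 10 [ 13.  11.   9. 128. -77.  22.  10.] 11.9 err 0.0
[0.69, -0.14, 0.04] 40 10 [ 10.  17.   9. 120. -74.  21.   4.] 15.5 err 0.0
[0.69, -0.14, 0.2] 40 10 [  1.   4.  18. 113. -38.  32. -34.] 21.2 err 0.0
```

Run:
```python
from h import *
go([.61,-.14,.2],43,16);go([.635,-.14,.12],43,16);go([.64,-.14,.05],43,16)
```

```text
to [0.61, -0.14, 0.2] shift [ 0.0454 -0.0149  0.0548] rot [-0.5  32.98  1.52]
to [0.635, -0.14, 0.12] shift [ 0.055  -0.0077  0.1378] rot [-0.5  32.98  1.52]
to [0.64, -0.14, 0.05] shift [ 0.0475 -0.0065  0.2076] rot [-0.5  32.98  1.52]
```

Emit:
arm_command(
  targets=[
    [[0.023, -0.008, 0.027, 0, 8, 0.5, 1], [0.045, -0.015, 0.055, 0, 16, 1, 1], [0.045, -0.015, 0.055, 0, 24.5, 1.5, 1], [0.045, -0.015, 0.055, -0.5, 33, 1.5, 1], [0.048, -0.013, 0.083, -0.5, 33, 1.5, 1], [0.055, -0.008, 0.12, -0.5, 33, 1.5, 1], [0.055, -0.008, 0.138, -0.5, 33, 1.5, 1], [0.055, -0.008, 0.138, -0.5, 33, 1.5, 1]],
  ],
)

```text
time_s: 6.45
tool_pos: [0.6321, -0.1366, 0.1145]
tool_rot: [-179.3, -43.0, 15.7]
force: [-0.0, 0.8, 0.3]
grip_width: 0.0005
```

Run:
```python
from h import *
st();go([.64,-.14,.05],43,16)
cam('side','s3');cam('wrist','w3')
```

```text
time_s 6.45
qpos [ 13.114    5.9993  12.0952 124.2347 -64.4567  31.5128   2.4655]
tool_pos [ 0.6321 -0.1366  0.1145]
tool_rot [-179.2687  -42.966    15.7357]
force [-0.0217  0.8206  0.2644]
to [0.64, -0.14, 0.05] shift [-0.0391  0.0061  0.0517] rot [-0.55  0.03 -0.19]
```

View pics/s3.png

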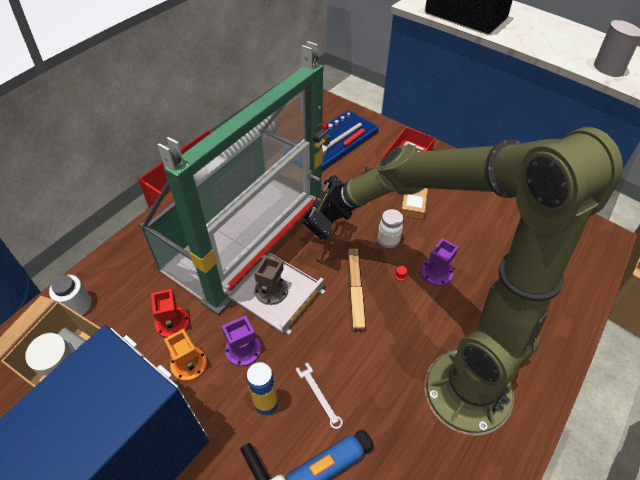

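View pics/w3.png

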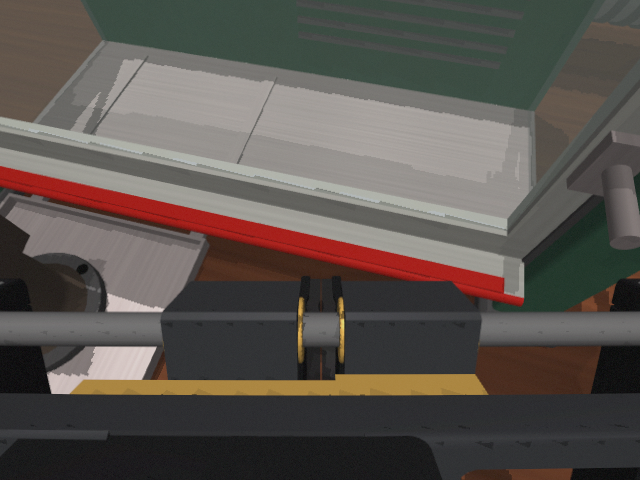

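Run:
```python
from h import *
c=cam('wrist')
im=c['img'].astype(int);m=(im[...,0]>130)&(im[...,1]<60)&(im[...,2]<60)
for u in (100,200,300,400,500):
    r=np.where(m[:,u])[0]
    print(u,r.min(),r.max(),[pt(c,u,v,0).round(4).tolist() for v in (r.min(),(r.min()+r.max())//2,r.max())])
for uv in ((250,205),(250,195),(250,165),(250,255),(615,215),(200,340),(100,330),(390,330),(320,300)): print(uv,pt(c,*uv,1).round(3))
```

```text
100 191 209 [[0.6794, 0.0373, 0.0736], [0.6722, 0.0321, 0.0746], [0.6676, 0.0319, 0.0702]]
200 213 232 [[0.6819, -0.0391, 0.0741], [0.676, -0.0414, 0.0728], [0.6697, -0.0438, 0.0711]]
300 235 256 [[0.6846, -0.1091, 0.0737], [0.6773, -0.1115, 0.0743], [0.6713, -0.1132, 0.071]]
400 258 279 [[0.6864, -0.1748, 0.0736], [0.6792, -0.176, 0.0743], [0.6738, -0.1778, 0.0703]]
500 280 301 [[0.6886, -0.2365, 0.0737], [0.6824, -0.2373, 0.0728], [0.6759, -0.2383, 0.0714]]
(250, 205) [ 0.698 -0.069  0.073]
(250, 195) [ 0.7   -0.07   0.082]
(250, 165) [ 0.703 -0.074  0.11 ]
(250, 255) [ 0.692 -0.058 -0.   ]
(615, 215) [ 0.677 -0.241  0.168]
(200, 340) [ 0.586 -0.126  0.207]
(100, 330) [ 0.583 -0.101  0.202]
(390, 330) [ 0.599 -0.164  0.21 ]
(320, 300) [ 0.67  -0.126 -0.   ]
```

Run:
```python
from h import *
go([.645,-.13,.045],43,16);go([.675,-.127,.035],43,16)
```

```text
to [0.645, -0.13, 0.045] shift [-0.0415 -0.0048  0.0629] rot [-0.28 -0.33 -0.06]
to [0.675, -0.127, 0.035] shift [-0.0268  0.0007  0.0905] rot [-0.28 -0.33 -0.06]
```

Emit:
arm_command(
  targets=[
    [[-0.015, -0.002, 0.025, 0, 0, 0, 1], [-0.03, -0.003, 0.045, 0, 0, 0, 1], [-0.0415, -0.0048, 0.063, 0, 0, 0, 1], [-0.0415, -0.0048, 0.063, 0, 0, 0, 1], [-0.036, -0.003, 0.072, 0, 0, 0, 1], [-0.031, -0.001, 0.081, 0, 0, 0, 1], [-0.027, 0.0007, 0.0905, 0, 0, 0, 1], [-0.027, 0.0007, 0.0905, 0, 0, 0, 1]],
  ],
)

```text
time_s: 7.4
tool_pos: [0.6756, -0.126, 0.0338]
tool_rot: [-179.7, -43.3, 16.0]
force: [-0.6, 0.4, 0.3]
grip_width: 0.0005
```

Run:
```python
from h import *
st();R=Ro.from_euler('xyz',get_obs()['tool_rot'],degrees=True)
for d in (.01,.02,.04,.1): print(d,R.inv().apply([0,0,d]).round(4))
print(R.inv().apply([.01,0,0]).round(4))
cam('side','s4');c=cam('wrist','w4')
```

```text
time_s 7.4
qpos [ 13.9575  18.0565   8.1277 122.093  -84.7075  27.2409  21.7933]
tool_pos [ 0.6756 -0.126   0.0338]
tool_rot [-179.6663  -43.3365   16.0139]
force [-0.6163  0.3807  0.3314]
0.01 [ 0.0069 -0.     -0.0073]
0.02 [ 0.0137 -0.0001 -0.0145]
0.04 [ 0.0275 -0.0002 -0.0291]
0.1 [ 0.0686 -0.0004 -0.0727]
[0.007  0.0028 0.0066]
```

View pics/w4.png

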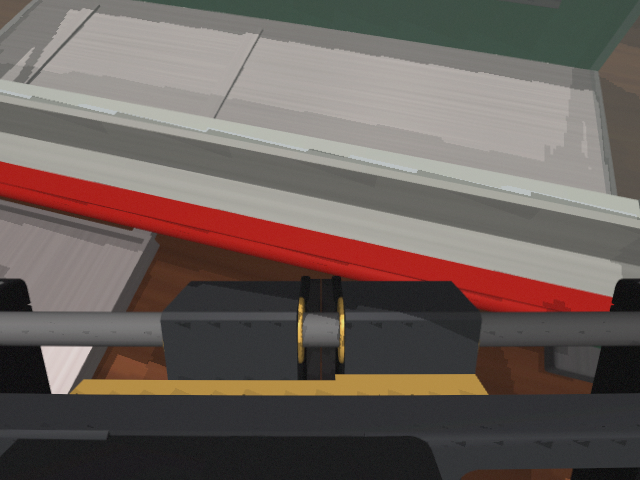

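Emit:
arm_command(
  targets=[
    [[0.0021, 0, -0.0022, 0, 0, 0, 1], [0.0041, 0, -0.0044, 0, 0, 0, 1], [0.0062, 0, -0.0065, 0, 0, 0, 1], [0.0076, 0, -0.008, 0, 0, 0, 1], [0.0089, 0, -0.0095, 0, 0, 0, 1], [0.0103, 0, -0.0109, 0, 0, 0, 1], [0.0117, 0, -0.0124, 0, 0, 0, 1], [0.013, 0, -0.0138, 0, 0, 0, 1], [0.0144, 0, -0.0153, 0, 0, 0, 1]],
  ],
)

```text
time_s: 8.4
tool_pos: [0.672, -0.1265, 0.0521]
tool_rot: [-179.5, -43.1, 15.8]
force: [-1.8, 0.2, -4.5]
grip_width: 0.0005
```

Run:
```python
from h import *
st();c=cam('wrist','w5');cam('side','s5')
im=c['img'].astype(int);m=(im[...,0]>130)&(im[...,1]<60)&(im[...,2]<60)
for u in (100,200,300):
    r=np.where(m[:,u])[0]
    print(u,[pt(c,u,v,0).round(4).tolist() for v in (r.min(),r.max())])
```

```text
time_s 8.4
qpos [ 13.0508  15.7412   9.2152 122.0516 -79.4633  27.6307  16.1068]
tool_pos [ 0.672  -0.1265  0.0521]
tool_rot [-179.5324  -43.0647   15.8384]
force [-1.8124  0.1616 -4.5039]
100 [[0.6816, -0.0145, 0.0742], [0.669, -0.0206, 0.0714]]
200 [[0.6836, -0.0655, 0.0732], [0.6704, -0.0712, 0.0718]]
300 [[0.6848, -0.1135, 0.0745], [0.6722, -0.1174, 0.071]]
```

Emit:
arm_command(
  targets=[
    [[0.0034, 0.0001, -0.0029, 0, 0, 0, 1], [0.0069, 0.0003, -0.0059, 0, 0, 0, 1], [0.0103, 0.0004, -0.0088, 0, 0, 0, 1], [0.0138, 0.0006, -0.0118, 0, 0, 0, 1], [0.0172, 0.0007, -0.0147, 0, 0, 0, 1], [0.0206, 0.0008, -0.0176, 0, 0, 0, 1], [0.0241, 0.001, -0.0206, 0, 0, 0, 1], [0.0275, 0.0011, -0.0235, 0, 0, 0, 1], [0.031, 0.0013, -0.0265, 0, 0, 0, 1], [0.0344, 0.0014, -0.0294, 0, 0, 0, 1]],
  ],
)

```text
time_s: 9.5
tool_pos: [0.6756, -0.127, 0.096]
tool_rot: [-179.4, -42.9, 15.8]
force: [-11.0, -0.6, -4.1]
grip_width: 0.0002
```

Run:
```python
from h import *
st();c=cam('wrist','w6');cam('side','s6')
im=c['img'].astype(int);m=(im[...,0]>130)&(im[...,1]<60)&(im[...,2]<60)
for u in (100,200,300):
    r=np.where(m[:,u])[0]
    print(u,[pt(c,u,v,0).round(4).tolist() for v in (r.min(),r.max())])
```

```text
time_s 9.5
qpos [ 10.7967  11.6525  11.436  120.4112 -68.689   29.1827   4.1111]
tool_pos [ 0.6756 -0.127   0.096 ]
tool_rot [-179.4222  -42.9419   15.7742]
force [-11.0068  -0.606   -4.0804]
100 [[0.6822, -0.0182, 0.1204], [0.6693, -0.0248, 0.1181]]
200 [[0.6839, -0.0688, 0.1211], [0.6706, -0.0739, 0.1179]]
300 [[0.685, -0.1153, 0.1218], [0.6718, -0.1193, 0.1195]]
```

View pics/s6.png

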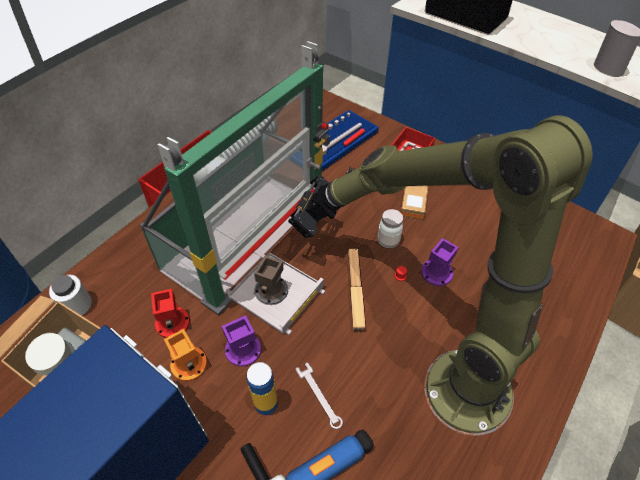

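Emit:
arm_command(
  targets=[
    [[-0.0003, -0.0004, -0.0017, 0, 0, 0, 1], [-0.0007, -0.0008, -0.0035, 0, 0, 0, 1], [0.0008, -0.0008, -0.0051, 0, 1.2, 0, 1], [0.0023, -0.0008, -0.0067, 0, 2.5, 0, 1], [0.0039, -0.0008, -0.0084, 0, 3.7, 0, 1], [0.0054, -0.0008, -0.01, 0, 5, 0, 1], [0.007, -0.0008, -0.0116, 0, 6.2, 0, 1], [0.0085, -0.0008, -0.0132, 0, 7.5, 0, 1], [0.01, -0.0008, -0.0149, 0, 8.7, 0, 1], [0.0116, -0.0008, -0.0165, 0, 10, 0, 1]],
  ],
)

```text
time_s: 10.6
tool_pos: [0.6761, -0.1266, 0.1158]
tool_rot: [-179.6, -52.4, 16.0]
force: [-1.9, 0.5, -4.9]
grip_width: 0.0004
```

```bash
cat >> h.py <<'E'
def lip(save=None):
    c=cam('wrist',save)
    im=c['img'].astype(int);m=(im[...,0]>130)&(im[...,1]<60)&(im[...,2]<60)
    for u in (60,150,300,500):
        r=np.where(m[:,u])[0]
        if len(r): print('lip',u,[pt(c,u,v,0).round(4).tolist() for v in (r.min(),r.max()) if pt(c,u,v,0) is not None])
def wz():
    R=Ro.from_euler('xyz',get_obs()['tool_rot'],degrees=True)
    print('per m z',R.inv().apply([0,0,1]).round(3),'per m x',R.inv().apply([1,0,0]).round(3))
E
python3 - <<'E'
from h import *
st();lip('w7');wz()
E
```

```text
time_s 10.6
qpos [ 33.4497  11.3648  -9.4938 124.4374 -89.1094  29.6792  27.7718]
tool_pos [ 0.6761 -0.1266  0.1158]
tool_rot [-179.6229  -52.3926   15.9503]
force [-1.8608  0.4858 -4.9246]
lip 60 [[0.6805, 0.0101, 0.1393], [0.6684, 0.0033, 0.1345]]
lip 150 [[0.6819, -0.041, 0.1403], [0.6693, -0.047, 0.1359]]
lip 300 [[0.6846, -0.1147, 0.1391], [0.6716, -0.1187, 0.1351]]
lip 500 [[0.6869, -0.1996, 0.1402], [0.6434, -0.1805, 0.1918]]
per m z [ 0.793 -0.006 -0.609] per m x [0.587 0.277 0.761]
```

Emit:
arm_command(
  targets=[
    [[0.0024, 0, -0.0018, 0, 0, 0, 1], [0.0048, 0, -0.0037, 0, 0, 0, 1], [0.0071, 0, -0.0055, 0, 0, 0, 1], [0.0095, 0, -0.0073, 0, 0, 0, 1], [0.0119, 0, -0.0091, 0, 0, 0, 1], [0.0143, 0, -0.011, 0, 0, 0, 1], [0.0167, 0, -0.0128, 0, 0, 0, 1], [0.019, 0, -0.0146, 0, 0, 0, 1], [0.0214, 0, -0.0164, 0, 0, 0, 1], [0.0238, 0, -0.0183, 0, 0, 0, 1]],
  ],
)

```text
time_s: 11.65
tool_pos: [0.6751, -0.1274, 0.1446]
tool_rot: [-179.5, -52.3, 15.8]
force: [-4.2, -2.3, -4.6]
grip_width: 0.0003
```

Run:
```python
from h import *
st();lip('w8');wz()
s=cam('side','s8')
cv2.imwrite('pics/s8z.png',cv2.resize(s['img'][110:230,270:360,::-1],None,fx=5,fy=5,interpolation=cv2.INTER_CUBIC))
```

```text
time_s 11.65
qpos [ 32.6402   8.2538  -8.4595 123.5995 -82.6122  30.4272  19.7795]
tool_pos [ 0.6751 -0.1274  0.1446]
tool_rot [-179.4975  -52.2521   15.7637]
force [-4.1851 -2.3029 -4.6307]
lip 60 [[0.681, 0.0116, 0.1662], [0.6679, 0.0031, 0.1628]]
lip 150 [[0.6822, -0.0404, 0.1674], [0.6687, -0.0474, 0.1642]]
lip 300 [[0.6856, -0.1147, 0.1658], [0.6718, -0.1191, 0.1628]]
lip 500 [[0.6876, -0.201, 0.1671], [0.6428, -0.1815, 0.2201]]
per m z [ 0.791 -0.005 -0.611] per m x [0.588 0.279 0.759]
```

View pics/w8.png

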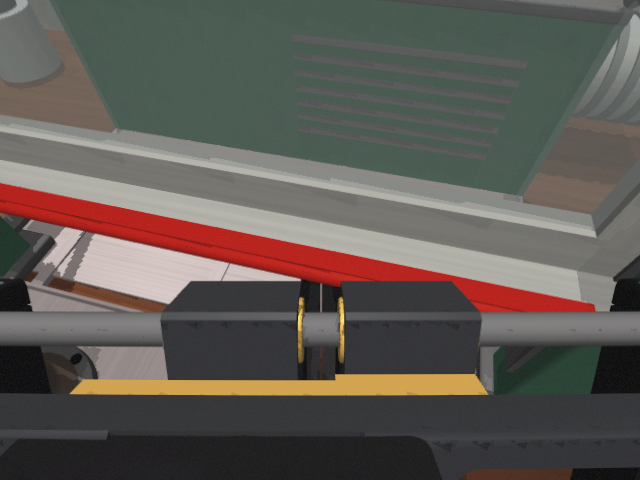

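View pics/s8z.png

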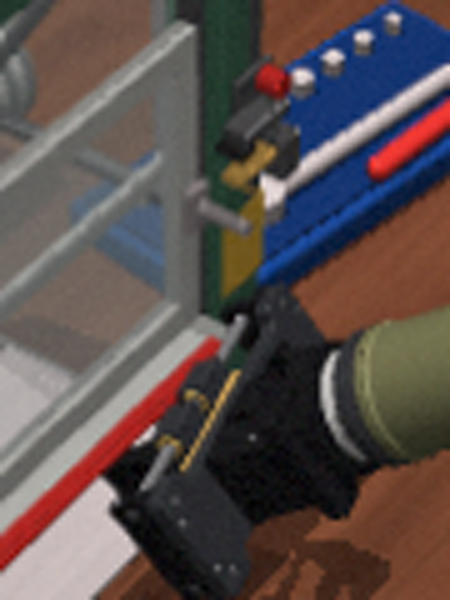

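Emit:
arm_command(
  targets=[
    [[0.0015, 0, -0.0013, 0, 0, 0, 1], [0.003, -0.0001, -0.0026, 0, 0, 0, 1], [0.0046, -0.0001, -0.0039, 0, 0, 0, 1], [0.0061, -0.0002, -0.0052, 0, 0, 0, 1], [0.0076, -0.0002, -0.0065, 0, 0, 0, 1], [0.0091, -0.0002, -0.0078, 0, 0, 0, 1], [0.0106, -0.0003, -0.0091, 0, 0, 0, 1], [0.0122, -0.0003, -0.0104, 0, 0, 0, 1], [0.0137, -0.0004, -0.0117, 0, 0, 0, 1], [0.0152, -0.0004, -0.013, 0, 0, 0, 1]],
  ],
)

```text
time_s: 12.75
tool_pos: [0.6742, -0.127, 0.1648]
tool_rot: [-179.4, -52.3, 15.7]
force: [-2.2, 0.0, -3.7]
grip_width: 0.0005
```

Run:
```python
from h import *
st();lip('w9');wz()
s=cam('side','s9')
cv2.imwrite('pics/s9z.png',cv2.resize(s['img'][110:200,290:350,::-1],None,fx=6,fy=6,interpolation=cv2.INTER_CUBIC))
```

```text
time_s 12.75
qpos [ 32.7448   6.2572  -8.4211 122.959  -78.6006  31.2098  14.8697]
tool_pos [ 0.6742 -0.127   0.1648]
tool_rot [-179.3882  -52.3205   15.7122]
force [-2.2408  0.0323 -3.6545]
lip 60 [[0.6799, 0.011, 0.1878], [0.6681, 0.0049, 0.1823]]
lip 150 [[0.6827, -0.0387, 0.1866], [0.6694, -0.0453, 0.1826]]
lip 300 [[0.6848, -0.1145, 0.1868], [0.6712, -0.1188, 0.1835]]
lip 500 [[0.6873, -0.2008, 0.1871], [0.6414, -0.181, 0.241]]
per m z [ 0.792 -0.006 -0.611] per m x [0.588 0.279 0.759]
```

View pics/s9z.png

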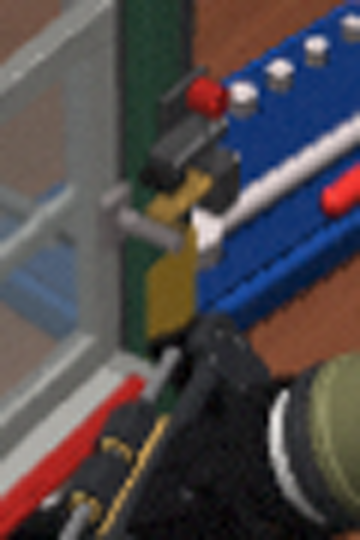

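Emit:
arm_command(
  targets=[
    [[0.0016, 0, -0.0012, 0, 0, 0, 1], [0.0032, 0, -0.0024, 0, 0, 0, 1], [0.0048, 0, -0.0037, 0, 0, 0, 1], [0.0063, 0, -0.0049, 0, 0, 0, 1], [0.0063, 0, -0.0049, 0, 0, 0, 1]],
  ],
)

```text
time_s: 13.35
tool_pos: [0.6735, -0.1274, 0.1718]
tool_rot: [-179.4, -52.2, 15.7]
force: [-5.7, 0.5, -6.8]
grip_width: 0.0008
```

Run:
```python
from h import *
st()
s=cam('side','s10')
cv2.imwrite('pics/s10z.png',cv2.resize(s['img'][110:200,290:350,::-1],None,fx=6,fy=6,interpolation=cv2.INTER_CUBIC))
# pin and bolt points
for uv in ((309,143),(315,148),(319,151),(318,140),(322,137),(325,141),(318,158)): print(uv,pt(s,*uv,0).round(3))
```

```text
time_s 13.35
qpos [ 32.6651   5.5413  -8.2574 122.6988 -76.9965  31.5165  12.9525]
tool_pos [ 0.6735 -0.1274  0.1718]
tool_rot [-179.3595  -52.2397   15.6668]
force [-5.6515  0.4835 -6.8159]
(309, 143) [ 0.698 -0.236  0.294]
(315, 148) [ 0.677 -0.238  0.285]
(319, 151) [ 0.691 -0.275  0.242]
(318, 140) [ 0.67  -0.242  0.315]
(322, 137) [ 0.666 -0.255  0.319]
(325, 141) [ 0.668 -0.273  0.293]
(318, 158) [ 0.69  -0.269  0.219]
```

View pics/s10z.png

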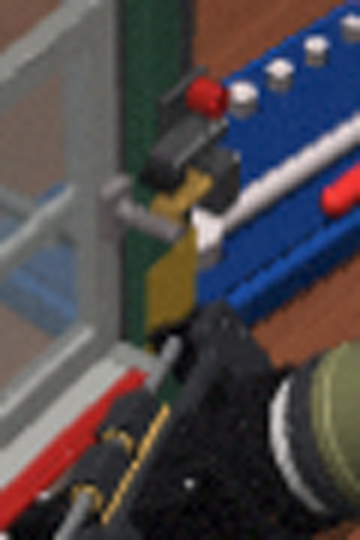

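Emit:
arm_command(
  targets=[
    [[0.0007, -0.0002, -0.0011, 0, 0, 0, 1], [0.0014, -0.0003, -0.0023, 0, 0, 0, 1], [0.0021, -0.0004, -0.0034, 0, 0, 0, 1], [0.0028, -0.0006, -0.0046, 0, 0, 0, 1]],
  ],
)

```text
time_s: 13.8
tool_pos: [0.6721, -0.1273, 0.1776]
tool_rot: [-179.4, -52.3, 15.7]
force: [-2.7, -0.1, -8.4]
grip_width: 0.0007
```

Run:
```python
from h import *
st();lip()
```

```text
time_s 13.8
qpos [ 32.6801   4.8682  -8.1636 122.6559 -76.0795  31.8178  11.8314]
tool_pos [ 0.6721 -0.1273  0.1776]
tool_rot [-179.4039  -52.3042   15.7018]
force [-2.7097 -0.0543 -8.3824]
lip 60 [[0.6806, 0.0152, 0.1974], [0.6675, 0.0071, 0.1933]]
lip 150 [[0.682, -0.0376, 0.1981], [0.6691, -0.0435, 0.1931]]
lip 300 [[0.6843, -0.1141, 0.198], [0.6714, -0.1181, 0.194]]
lip 500 [[0.6884, -0.2021, 0.1968], [0.6395, -0.1813, 0.2535]]
```

Emit:
arm_command(
  targets=[
    [[0.0005, -0.0001, -0.0008, 0, 0, 0, 1], [0.001, -0.0002, -0.0015, 0, 0, 0, 1], [0.001, -0.0002, -0.0015, 0, 0, 0, 1]],
  ],
)

```text
time_s: 14.15
tool_pos: [0.6716, -0.1272, 0.1797]
tool_rot: [-179.4, -52.3, 15.7]
force: [-6.0, 1.1, -6.1]
grip_width: 0.0006
```

Run:
```python
from h import *
st();lip()
s=cam('side','s11')
cv2.imwrite('pics/s11z.png',cv2.resize(s['img'][110:200,290:350,::-1],None,fx=6,fy=6,interpolation=cv2.INTER_CUBIC))
```

```text
time_s 14.15
qpos [ 32.6918   4.6353  -8.1234 122.6416 -75.7792  31.9536  11.471 ]
tool_pos [ 0.6716 -0.1272  0.1797]
tool_rot [-179.408   -52.3383   15.7201]
force [-6.0094  1.08   -6.0847]
lip 60 [[0.6804, 0.0159, 0.199], [0.6681, 0.0088, 0.1943]]
lip 150 [[0.682, -0.0369, 0.1995], [0.669, -0.0432, 0.1954]]
lip 300 [[0.6845, -0.1138, 0.1991], [0.6717, -0.1177, 0.1946]]
lip 500 [[0.6881, -0.2022, 0.1986], [0.6388, -0.1812, 0.2559]]
```

View pics/s11z.png

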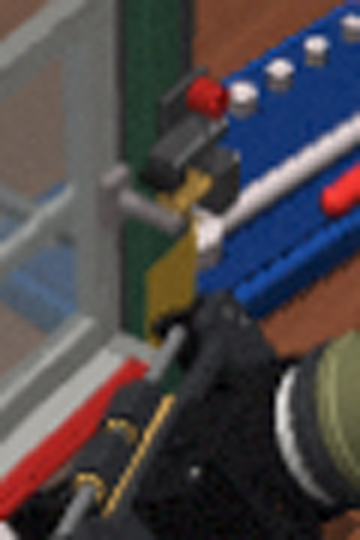

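Emit:
arm_command(
  targets=[
    [[0.001, 0, -0.0004, 0, 0, 0, 1], [0.0019, 0.0001, -0.0008, 0, 0, 0, 1], [0.0019, 0.0001, -0.0008, 0, 0, 0, 1]],
  ],
)

```text
time_s: 14.55
tool_pos: [0.6723, -0.1276, 0.1824]
tool_rot: [-179.4, -52.4, 15.7]
force: [-6.6, 0.7, -4.1]
grip_width: 0.0004
```

Emit:
arm_command(
  targets=[
    [[0.0008, 0, -0.0006, 0, 0, 0, 1], [0.0016, 0, -0.0012, 0, 0, 0, 1], [0.0016, 0, -0.0012, 0, 0, 0, 1]],
  ],
)

```text
time_s: 14.85
tool_pos: [0.6725, -0.1277, 0.1848]
tool_rot: [-179.5, -52.4, 15.7]
force: [-7.1, -0.2, -3.8]
grip_width: 0.0005
```

Run:
```python
from h import *
st();lip()
```

```text
time_s 14.85
qpos [ 32.6466   4.2919  -8.0644 122.3595 -75.0351  32.1157  10.505 ]
tool_pos [ 0.6725 -0.1277  0.1848]
tool_rot [-179.4678  -52.418    15.7339]
force [-7.0832 -0.2324 -3.8207]
lip 60 [[0.6799, 0.0134, 0.2052], [0.6679, 0.0066, 0.2006]]
lip 150 [[0.6826, -0.0373, 0.2041], [0.6691, -0.0445, 0.2011]]
lip 300 [[0.6848, -0.1144, 0.2051], [0.6713, -0.1187, 0.2011]]
lip 500 [[0.6879, -0.2023, 0.2045], [0.64, -0.1819, 0.2602]]
```

Emit:
arm_command(
  targets=[
    [[0.0008, 0, -0.0006, 0, 0, 0, 1], [0.0016, 0, -0.0012, 0, 0, 0, 1], [0.0016, 0, -0.0012, 0, 0, 0, 1]],
  ],
)

```text
time_s: 15.2
tool_pos: [0.6727, -0.1278, 0.187]
tool_rot: [-179.5, -52.4, 15.7]
force: [-6.6, -0.6, -4.9]
grip_width: 0.0003
```

Emit:
arm_command(
  targets=[
    [[0.0008, 0, -0.0006, 0, 0, 0, 1], [0.0016, 0, -0.0012, 0, 0, 0, 1], [0.0016, 0, -0.0012, 0, 0, 0, 1]],
  ],
)

```text
time_s: 15.5
tool_pos: [0.673, -0.1279, 0.1895]
tool_rot: [-179.5, -52.5, 15.8]
force: [-5.9, -0.8, -4.1]
grip_width: 0.0003
```

Run:
```python
from h import *
st();lip()
s=cam('side','s12')
cv2.imwrite('pics/s12z.png',cv2.resize(s['img'][110:200,290:350,::-1],None,fx=6,fy=6,interpolation=cv2.INTER_CUBIC))
```

```text
time_s 15.5
qpos [ 32.6072   3.938   -8.018  122.1273 -74.3081  32.285    9.5729]
tool_pos [ 0.673  -0.1279  0.1895]
tool_rot [-179.5097  -52.4728   15.7523]
force [-5.9203 -0.7537 -4.0738]
lip 60 [[0.6804, 0.0131, 0.21], [0.6677, 0.0056, 0.2055]]
lip 150 [[0.6821, -0.0388, 0.2102], [0.669, -0.0455, 0.2068]]
lip 300 [[0.6858, -0.1144, 0.209], [0.6715, -0.1189, 0.2062]]
lip 500 [[0.6884, -0.2025, 0.2092], [0.6404, -0.182, 0.2648]]
```

View pics/s12z.png

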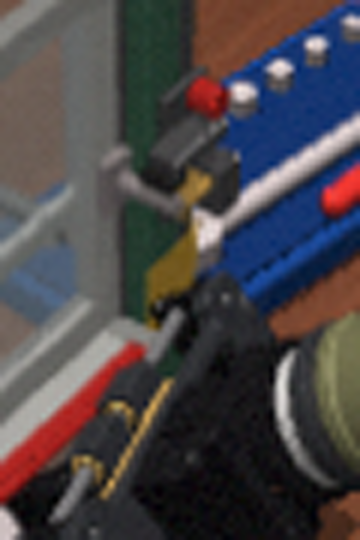

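Emit:
arm_command(
  targets=[
    [[0.0008, 0, -0.0006, 0, 0, 0, 1], [0.0016, 0, -0.0012, 0, 0, 0, 1], [0.0016, 0, -0.0012, 0, 0, 0, 1]],
  ],
)

```text
time_s: 15.9
tool_pos: [0.6732, -0.128, 0.1917]
tool_rot: [-179.5, -52.5, 15.8]
force: [-5.5, 0.0, -2.3]
grip_width: 0.0001
```

Emit:
arm_command(
  targets=[
    [[0.0008, 0, -0.0006, 0, 0, 0, 1], [0.0012, 0, -0.0009, 0, 0, 0, 1], [0.0012, 0, -0.0009, 0, 0, 0, 1]],
  ],
)

```text
time_s: 16.2
tool_pos: [0.6732, -0.1279, 0.1927]
tool_rot: [-179.5, -52.5, 15.7]
force: [-3.7, -0.5, -1.6]
grip_width: 0.0005
```

Run:
```python
from h import *
st();lip()
```

```text
time_s 16.2
qpos [ 32.5724   3.6713  -7.9891 121.9559 -73.6567  32.4052   8.765 ]
tool_pos [ 0.6732 -0.1279  0.1927]
tool_rot [-179.5151  -52.4522   15.7438]
force [-3.7085 -0.4694 -1.6309]
lip 60 [[0.6803, 0.0125, 0.2136], [0.6679, 0.005, 0.2096]]
lip 150 [[0.6821, -0.0391, 0.2138], [0.6695, -0.045, 0.2094]]
lip 300 [[0.6844, -0.1151, 0.2145], [0.6717, -0.1189, 0.2094]]
lip 500 [[0.6879, -0.2023, 0.2132], [0.6404, -0.1819, 0.2683]]
```

Emit:
arm_command(
  targets=[
    [[0.0008, 0, -0.0006, 0, 0, 0, 1], [0.0008, 0, -0.0006, 0, 0, 0, 1]],
  ],
)

```text
time_s: 16.45
tool_pos: [0.673, -0.1278, 0.1929]
tool_rot: [-179.5, -52.4, 15.7]
force: [-1.7, -1.3, -2.2]
grip_width: 0.0006
```

Emit:
arm_command(
  targets=[
    [[0.0008, 0, -0.0006, 0, 0, 0, 1], [0.0008, 0, -0.0006, 0, 0, 0, 1]],
  ],
)

```text
time_s: 16.65
tool_pos: [0.6726, -0.1274, 0.1933]
tool_rot: [-179.4, -52.4, 15.7]
force: [-0.6, -0.0, -3.3]
grip_width: 0.0005
```

Run:
```python
from h import *
st();lip('w13')
s=cam('side','s13')
cv2.imwrite('pics/s13z.png',cv2.resize(s['img'][110:200,290:350,::-1],None,fx=6,fy=6,interpolation=cv2.INTER_CUBIC))
```

```text
time_s 16.65
qpos [ 32.5465   3.5551  -7.9844 121.9186 -73.2489  32.4784   8.2995]
tool_pos [ 0.6726 -0.1274  0.1933]
tool_rot [-179.4372  -52.3512   15.7132]
force [-0.6    -0.0081 -3.2981]
lip 60 [[0.6807, 0.0142, 0.2137], [0.6672, 0.0051, 0.2106]]
lip 150 [[0.6822, -0.0381, 0.2143], [0.6688, -0.0448, 0.2104]]
lip 300 [[0.685, -0.1141, 0.2135], [0.6715, -0.1184, 0.2104]]
lip 500 [[0.6881, -0.2018, 0.2137], [0.6399, -0.1814, 0.2693]]
```

View pics/s13z.png

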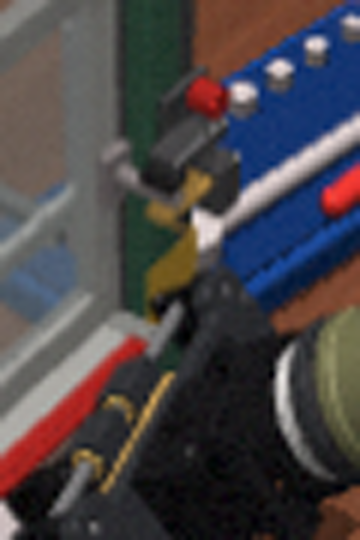

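Emit:
arm_command(
  targets=[
    [[0.0008, 0, -0.0006, 0, 0, 0, 1], [0.0008, 0, -0.0006, 0, 0, 0, 1]],
  ],
)

```text
time_s: 16.95
tool_pos: [0.6723, -0.1271, 0.1939]
tool_rot: [-179.4, -52.3, 15.7]
force: [-1.9, -1.1, -2.8]
grip_width: 0.0002
```

Run:
```python
from h import *
st();lip()
```

```text
time_s 16.95
qpos [ 32.537    3.4735  -7.9746 121.905  -73.0457  32.5435   8.0684]
tool_pos [ 0.6723 -0.1271  0.1939]
tool_rot [-179.3957  -52.3159   15.7074]
force [-1.9388 -1.1296 -2.7593]
lip 60 [[0.6803, 0.0145, 0.2143], [0.6675, 0.0062, 0.2109]]
lip 150 [[0.6828, -0.0367, 0.2135], [0.6692, -0.0438, 0.2105]]
lip 300 [[0.6853, -0.1136, 0.214], [0.6721, -0.1177, 0.2094]]
lip 500 [[0.6877, -0.2015, 0.2144], [0.64, -0.1814, 0.2692]]
```

Emit:
arm_command(
  targets=[
    [[0.0008, 0, -0.0006, 0, 0, 0, 1], [0.0008, 0, -0.0006, 0, 0, 0, 1]],
  ],
)

```text
time_s: 17.2
tool_pos: [0.6723, -0.1271, 0.1948]
tool_rot: [-179.4, -52.3, 15.7]
force: [-2.1, -0.4, -2.7]
grip_width: 0.0003
```

Emit:
arm_command(
  targets=[
    [[0.0008, 0, -0.0006, 0, 0, 0, 1], [0.0008, 0, -0.0006, 0, 0, 0, 1]],
  ],
)

```text
time_s: 17.4
tool_pos: [0.6721, -0.127, 0.1955]
tool_rot: [-179.4, -52.3, 15.7]
force: [-1.6, -0.3, -4.7]
grip_width: 0.0006
```

Run:
```python
from h import *
st();lip();wz()
s=cam('side','s14')
cv2.imwrite('pics/s14z.png',cv2.resize(s['img'][110:200,290:350,::-1],None,fx=6,fy=6,interpolation=cv2.INTER_CUBIC))
```

```text
time_s 17.4
qpos [ 32.5237   3.3167  -7.9546 121.832  -72.6622  32.6342   7.6152]
tool_pos [ 0.6721 -0.127   0.1955]
tool_rot [-179.3818  -52.2817   15.7042]
force [-1.6264 -0.3254 -4.655 ]
lip 60 [[0.6804, 0.0152, 0.2154], [0.6678, 0.0074, 0.2115]]
lip 150 [[0.6823, -0.0369, 0.2155], [0.6687, -0.0441, 0.2125]]
lip 300 [[0.6849, -0.1137, 0.2158], [0.6714, -0.1178, 0.2117]]
lip 500 [[0.6873, -0.2013, 0.2162], [0.6392, -0.1809, 0.272]]
per m z [ 0.791 -0.007 -0.612] per m x [0.589 0.279 0.759]
```

View pics/s14z.png

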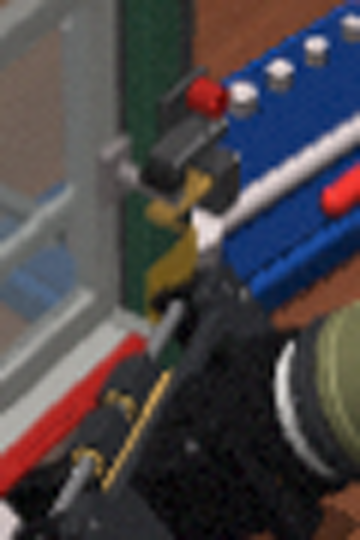

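Emit:
arm_command(
  targets=[
    [[0.0008, 0, -0.0006, 0, 0, 0, 1], [0.0008, 0, -0.0006, 0, 0, 0, 1]],
  ],
)

```text
time_s: 17.7
tool_pos: [0.6718, -0.127, 0.1959]
tool_rot: [-179.4, -52.2, 15.7]
force: [-2.4, -1.7, -7.1]
grip_width: 0.0006
```

Emit:
arm_command(
  targets=[
    [[0.0008, 0, -0.0006, 0, 0, 0, 1], [0.0008, 0, -0.0006, 0, 0, 0, 1]],
  ],
)

```text
time_s: 17.9
tool_pos: [0.6715, -0.1269, 0.1964]
tool_rot: [-179.3, -52.2, 15.7]
force: [-3.8, 0.2, -10.3]
grip_width: 0.0001
```

Run:
```python
from h import *
st();lip()
```

```text
time_s 17.9
qpos [ 32.5148   3.1799  -7.9295 121.7938 -72.2604  32.7353   7.1603]
tool_pos [ 0.6715 -0.1269  0.1964]
tool_rot [-179.3144  -52.1973   15.6657]
force [ -3.8222   0.1501 -10.28  ]
lip 60 [[0.6807, 0.017, 0.215], [0.6678, 0.0087, 0.2115]]
lip 150 [[0.6824, -0.036, 0.2155], [0.6695, -0.0421, 0.2111]]
lip 300 [[0.6723, -0.1171, 0.2102]]
lip 500 [[0.687, -0.2013, 0.2168], [0.6393, -0.1811, 0.272]]
```

The stop is felt: force went 4.7, 7.1, then 10.3 N with the lip no longer rising. I'll lower it slowly now.

Emit:
arm_command(
  targets=[
    [[-0.0008, 0, 0.0006, 0, 0, 0, 1], [-0.0016, 0, 0.0012, 0, 0, 0, 1], [-0.0024, 0, 0.0018, 0, 0, 0, 1], [-0.0032, 0, 0.0024, 0, 0, 0, 1], [-0.004, 0, 0.0031, 0, 0, 0, 1], [-0.0047, 0, 0.0037, 0, 0, 0, 1], [-0.0055, 0, 0.0043, 0, 0, 0, 1], [-0.0063, 0, 0.0049, 0, 0, 0, 1], [-0.0071, 0, 0.0055, 0, 0, 0, 1], [-0.0079, 0, 0.0061, 0, 0, 0, 1]],
  ],
)

```text
time_s: 18.95
tool_pos: [0.6733, -0.1274, 0.1892]
tool_rot: [-179.5, -52.4, 15.7]
force: [-0.5, 0.2, -0.0]
grip_width: 0.0004
```

Run:
```python
from h import *
st();lip()
```

```text
time_s 18.95
qpos [ 32.5742   3.9727  -8.0542 122.0937 -74.2408  32.2437   9.4689]
tool_pos [ 0.6733 -0.1274  0.1892]
tool_rot [-179.474   -52.4345   15.7367]
force [-0.4502  0.2469 -0.0024]
lip 60 [[0.6803, 0.0122, 0.2113], [0.6681, 0.0057, 0.206]]
lip 150 [[0.6816, -0.0396, 0.212], [0.6697, -0.0448, 0.2067]]
lip 300 [[0.6847, -0.1145, 0.2115], [0.6718, -0.1185, 0.2068]]
lip 500 [[0.6888, -0.2016, 0.2101], [0.6407, -0.1815, 0.2648]]
```

Emit:
arm_command(
  targets=[
    [[-0.0016, 0, 0.0012, 0, 0, 0, 1], [-0.0032, 0, 0.0024, 0, 0, 0, 1], [-0.0047, 0, 0.0037, 0, 0, 0, 1], [-0.0063, 0, 0.0049, 0, 0, 0, 1], [-0.0079, 0, 0.0061, 0, 0, 0, 1], [-0.0119, 0, 0.0092, 0, 0, 0, 1], [-0.0158, 0, 0.0122, 0, 0, 0, 1]],
  ],
)

```text
time_s: 19.7
tool_pos: [0.6723, -0.1272, 0.1676]
tool_rot: [-179.4, -52.3, 15.7]
force: [0.2, -0.7, -0.1]
grip_width: 0.0001
```

Run:
```python
from h import *
st();lip('w15');cam('side','s15');t=cam('top','t15')
go([.60,-.13,.17],40,16);go([.56,-.10,.2],10,10)
# housing, tray
for n in ('side','top'):
  c=cam(n)
  for th in ('housing_center','tray_front'):
    print(n,th,[(np.round(x['position']).tolist(),round(x['conf'],2),pt(c,*x['position']).round(3).tolist()) for x in search_frame(th,n)])
```

```text
time_s 19.7
qpos [ 32.7655   5.8007  -8.3208 123.0713 -78.1039  31.3751  14.295 ]
tool_pos [ 0.6723 -0.1272  0.1676]
tool_rot [-179.4236  -52.3198   15.7091]
force [ 0.2298 -0.6927 -0.1306]
lip 60 [[0.6817, 0.0004, 0.2103], [0.6682, -0.0091, 0.2078]]
lip 150 [[0.6834, -0.0462, 0.2105], [0.6695, -0.0536, 0.2075]]
lip 300 [[0.6845, -0.1152, 0.2115], [0.6719, -0.1191, 0.2074]]
lip 500 [[0.6874, -0.1929, 0.2116], [0.6741, -0.1944, 0.2075]]
to [0.6, -0.13, 0.17] shift [-0.0407 -0.0171 -0.0571] rot [ -0.41 -12.27  -0.19]
to [0.56, -0.1, 0.2] shift [-0.0356 -0.0573 -0.099 ] rot [ -3.63 -42.21   5.18]
side housing_center [([437.0, 262.0], 0.97, [0.246, -0.243, 0.087]), ([167.0, 312.0], 0.93, [0.715, 0.337, 0.109]), ([270.0, 284.0], 0.8, [0.567, 0.105, 0.103]), ([239.0, 343.0], 0.77, [0.517, 0.282, 0.093]), ([183.0, 356.0], 0.7, [0.594, 0.395, 0.11])]
side tray_front [([286.0, 296.0], 0.67, [0.549, 0.068, 0.013])]
top housing_center [([390.0, 322.0], 0.86, [0.25, -0.278, 0.085]), ([267.0, 201.0], 0.77, [0.589, 0.067, 0.095]), ([164.0, 192.0], 0.75, [0.611, 0.358, 0.112]), ([182.0, 151.0], 0.71, [0.729, 0.31, 0.115]), ([170.0, 268.0], 0.65, [0.392, 0.315, 0.184]), ([204.0, 222.0], 0.57, [0.531, 0.247, 0.085])]
top tray_front [([272.0, 217.0], 0.57, [0.557, 0.058, 0.02])]
```

View pics/s15.png

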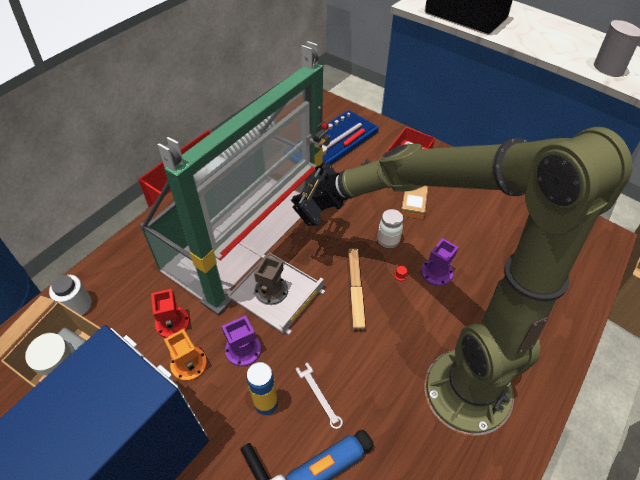

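```bash
cat > sim2.py <<'E'
from sim import *
q=[32.77,5.8,-8.32,123.07,-78.1,31.4,14.3]
for ya in (2,10):
  q1=track(q,[([.60,-.13,.18],40,16),([.55,-.08,.22],10,ya),([.45,.06,.12],0,ya),([.45,.064,.03],0,ya)])
  for P in (15,35): track(q1,[([.50,.066,.03],P,ya),([.58,.068,.03],35,ya),([.645,.07,.03],35,ya)])
E
python3 sim2.py
python3 - <<'E'
from h import *
t=cam('top')
for uv in ((235,241),(301,241),(268,242)): print(onz(t,*uv,.044).round(4))
z=cv2.resize(t['img'][180:290,200:340,::-1],None,fx=5,fy=5,interpolation=cv2.INTER_CUBIC);cv2.imwrite('pics/t16.png',z)
E
```

```text
[0.6, -0.13, 0.18] 40 16 [ 32.  -3.  -8. 123. -45.  36. -18.] 14.4 err 0.0
[0.55, -0.08, 0.22] 10 2 [ 27.   0. -21. 105.  -1.  65. -81.] 17.7 err 0.0
[0.45, 0.06, 0.12] 0 2 [ 19.   0. -30. 116.   0.  63. -99.] 17.4 err 0.0
[0.45, 0.064, 0.03] 0 2 [  17.    8.  -30.  121.    5.   52. -103.] 19.0 err 0.0
[0.5, 0.066, 0.03] 15 2 [  17.    3.  -30.  127.    8.   35. -106.] 12.9 err 0.0
[0.58, 0.068, 0.03] 35 2 [   7.    5.  -21.  134.   49.   11. -147.] 5.3 err 0.001
[0.645, 0.07, 0.03] 35 2 [   8.   12.  -20.  126.   50.   12. -145.] 7.0 err 0.0
[0.5, 0.066, 0.03] 35 2 [ 64. -11. -75. 140. -21.  10. -83.] 0.0 err 0.076
[0.58, 0.068, 0.03] 35 2 [  31.    7.  -45.  133.   58.   13. -154.] 0.0 err 0.001
[0.645, 0.07, 0.03] 35 2 [  25.   15.  -39.  125.   61.   16. -154.] 0.4 err 0.0
[0.6, -0.13, 0.18] 40 16 [ 32.  -3.  -8. 123. -45.  36. -18.] 14.4 err 0.0
[0.55, -0.08, 0.22] 10 10 [ 27.   1. -19. 105.  -3.  65. -71.] 17.9 err 0.0
[0.45, 0.06, 0.12] 0 10 [ 18.   0. -29. 116.   0.  63. -91.] 17.4 err 0.0
[0.45, 0.064, 0.03] 0 10 [ 16.   8. -29. 121.   5.  52. -95.] 19.0 err 0.0
[0.5, 0.066, 0.03] 15 10 [ 18.   3. -29. 127.   3.  35. -93.] 12.9 err 0.0
[0.58, 0.068, 0.03] 35 10 [ 15.   5. -25. 134.  10.   7. -98.] 1.4 err 0.0
[0.645, 0.07, 0.03] 35 10 [  10.   12.  -19.  126.   16.    8. -102.] 2.9 err 0.0
[0.5, 0.066, 0.03] 35 10 [ 71. -12. -76. 140. -56.  15. -37.] 0.0 err 0.086
[0.58, 0.068, 0.03] 35 10 [  36.    7.  -46.  133.   29.    8. -116.] 2.3 err 0.0
[0.645, 0.07, 0.03] 35 10 [  26.   14.  -36.  125.   38.   10. -123.] 4.8 err 0.0
[0.4811 0.1623 0.044 ]
[ 0.4819 -0.0284  0.044 ]
[0.4786 0.0668 0.044 ]
```

View pics/t16.png

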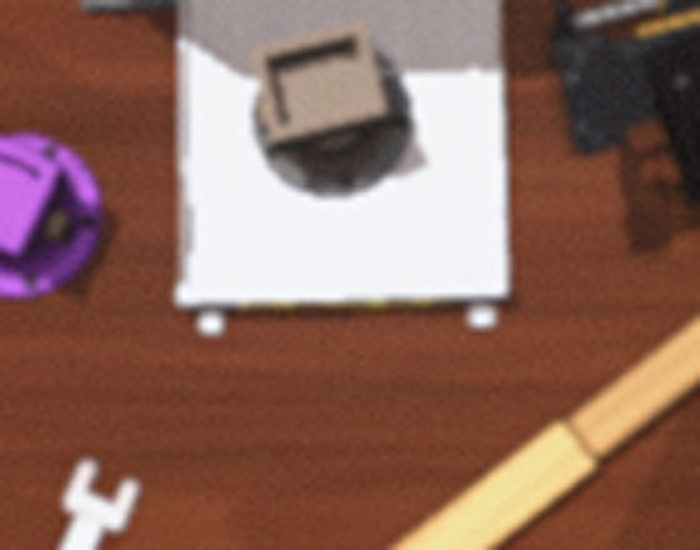

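Run:
```python
from h import *
go([.60,-.13,.18],40,16);go([.55,-.08,.23],10,2)
```

```text
to [0.6, -0.13, 0.18] shift [-0.0338 -0.0176 -0.0629] rot [ -0.36 -12.34  -0.13]
to [0.55, -0.08, 0.23] shift [-0.0153 -0.0798 -0.1202] rot [ -7.8  -42.08  12.22]
```

Emit:
arm_command(
  targets=[
    [[-0.012, -0.006, -0.021, 0, -2, 0, 1], [-0.024, -0.012, -0.042, 0, -6, 0, 1], [-0.034, -0.018, -0.063, 0, -12, 0, 1], [-0.03, -0.033, -0.077, -1.5, -18, 2.5, 1], [-0.026, -0.048, -0.091, -3, -24, 5, 1], [-0.021, -0.063, -0.105, -5, -31, 8, 1], [-0.015, -0.08, -0.12, -6.5, -37, 10, 1], [-0.015, -0.08, -0.12, -8, -42, 12, 1], [-0.015, -0.08, -0.12, -8, -42, 12, 1]],
  ],
)

```text
time_s: 21.1
tool_pos: [0.5523, -0.0777, 0.2333]
tool_rot: [179.6, -10.2, 2.2]
force: [0.6, 1.0, 1.4]
grip_width: 0.0003
```

Run:
```python
from h import *
st();go([.45,.06,.15],0,2);go([.445,.066,.06],0,2)
```

```text
time_s 21.1
qpos [ 2.818800e+01 -4.620000e-02 -2.207110e+01  1.037032e+02 -1.182300e+00
  6.617720e+01 -8.131710e+01]
tool_pos [ 0.5523 -0.0777  0.2333]
tool_rot [179.5864 -10.2136   2.2231]
force [0.6219 0.9567 1.3503]
to [0.45, 0.06, 0.15] shift [-0.1101 -0.1421  0.0638] rot [  0.39 -10.21   0.19]
to [0.445, 0.066, 0.06] shift [-0.1308 -0.1489  0.1514] rot [  0.39 -10.21   0.19]
```

Emit:
arm_command(
  targets=[
    [[-0.035, -0.032, 0, 0, -3, 0, 1], [-0.065, -0.065, 0.01, 0, -6, 0, 1], [-0.09, -0.1, 0.03, 0, -8, 0, 1], [-0.11, -0.142, 0.064, 0, -10, 0, 1], [-0.11, -0.142, 0.064, 0, -10, 0, 1], [-0.123, -0.148, 0.11, 0, -10, 0, 1], [-0.131, -0.149, 0.151, 0, -10, 0, 1], [-0.131, -0.149, 0.151, 0, -10, 0, 1]],
  ],
)

```text
time_s: 21.9
tool_pos: [0.4377, 0.064, 0.0535]
tool_rot: [179.8, 0.5, 2.1]
force: [0.6, -0.2, -0.1]
grip_width: 0.0005
```

Run:
```python
from h import *
st();go([.448,.068,.025],0,2);cam('side','s17')
```

```text
time_s 21.9
qpos [  19.5068    4.6184  -32.1342  120.9729    3.153    55.6797 -102.2325]
tool_pos [0.4377 0.064  0.0535]
tool_rot [179.7583   0.4893   2.1121]
force [ 0.58   -0.1946 -0.0926]
to [0.448, 0.068, 0.025] shift [ 0.0107 -0.0037  0.0284] rot [0.24 0.49 0.11]
```

View pics/s17.png

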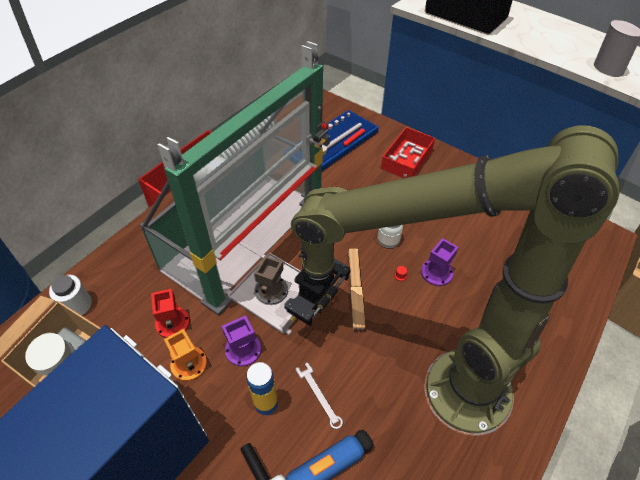

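Emit:
arm_command(
  targets=[
    [[0.01, -0.004, 0.015, 0, 0, 0, 1], [0.01, -0.004, 0.0285, 0, 0, 0, 1], [0.01, -0.004, 0.0285, 0, 0, 0, 1], [0.014, -0.004, 0.0285, 0, 1, 0, 1], [0.018, -0.004, 0.0285, 0, 2, 0, 1], [0.022, -0.004, 0.0285, 0, 3, 0, 1], [0.025, -0.004, 0.0285, 0, 4, 0, 1], [0.028, -0.004, 0.0285, 0, 5, 0, 1], [0.031, -0.004, 0.0285, 0, 6, 0, 1], [0.034, -0.004, 0.0285, 0, 7, 0, 1]],
  ],
)

```text
time_s: 22.95
tool_pos: [0.4757, 0.0698, 0.029]
tool_rot: [179.7, -7.1, 2.1]
force: [-1.8, -0.4, 1.5]
grip_width: 0.0008
```

Run:
```python
from h import *
st();go([.5,.0675,.025],16,2);go([.53,.0685,.025],24,2)
```

```text
time_s 22.95
qpos [  18.5959    6.0225  -32.212   123.4478    6.8892   44.7351 -105.7966]
tool_pos [0.4757 0.0698 0.029 ]
tool_rot [179.7283  -7.0926   2.1126]
force [-1.837  -0.4198  1.502 ]
to [0.5, 0.0675, 0.025] shift [0.0235 0.0031 0.007 ] rot [0.25 8.91 0.13]
to [0.53, 0.0685, 0.025] shift [0.0533 0.0032 0.0107] rot [ 0.24 16.91  0.15]
```

Emit:
arm_command(
  targets=[
    [[0.004, 0, 0.0008, 0, 1.3, 0, 1], [0.0085, 0, 0.0015, 0, 2.6, 0, 1], [0.013, 0, 0.0022, 0, 3.9, 0, 1], [0.0175, 0, 0.003, 0, 5.2, 0, 1], [0.022, 0, 0.0037, 0, 6.5, 0, 1], [0.0265, 0, 0.0045, 0, 7.8, 0, 1], [0.031, 0, 0.0052, 0, 9.1, 0, 1], [0.0355, 0, 0.006, 0, 10.4, 0, 1], [0.04, 0, 0.0068, 0, 11.7, 0, 1], [0.0442, 0, 0.0075, 0, 13, 0, 1]],
  ],
)

```text
time_s: 23.95
tool_pos: [0.5211, 0.0713, 0.027]
tool_rot: [179.7, -20.2, 2.2]
force: [-1.4, -1.1, -1.8]
grip_width: -0.0001
```

Run:
```python
from h import *
st();go([.565,.0705,.027],30,2)
s=cam('side','s18');t=cam('top','t18')
```

```text
time_s 23.95
qpos [  17.8288    3.6842  -31.7847  128.8364   12.7541   28.8413 -111.5952]
tool_pos [0.5211 0.0713 0.027 ]
tool_rot [179.7293 -20.1711   2.1662]
force [-1.411  -1.1069 -1.8349]
to [0.565, 0.0705, 0.027] shift [0.0411 0.0024 0.0151] rot [0.2  9.83 0.17]
```

View pics/s18.png

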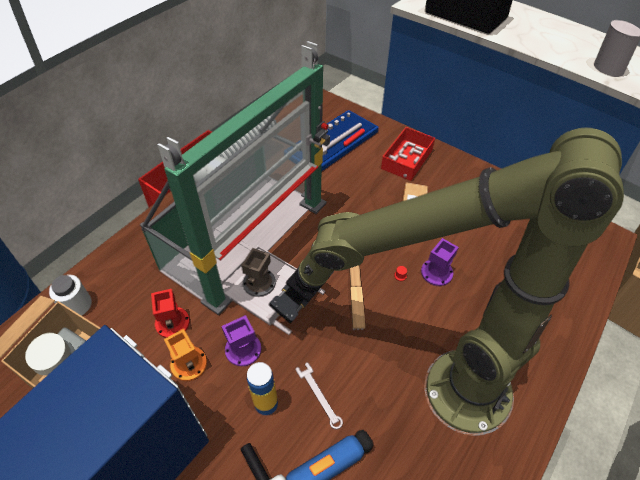

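Pushing works: the tray is partly in and the housing, at (258,268), is upright. I'll carry on.

Emit:
arm_command(
  targets=[
    [[0.0041, 0.0002, 0.0015, 0, 1, 0, 1], [0.0082, 0.0004, 0.003, 0, 2, 0, 1], [0.0123, 0.0007, 0.0045, 0, 3, 0, 1], [0.0164, 0.001, 0.006, 0, 4, 0, 1], [0.0206, 0.0012, 0.0075, 0, 5, 0, 1], [0.0247, 0.0014, 0.009, 0, 6, 0, 1], [0.0288, 0.0017, 0.0106, 0, 7, 0, 1], [0.0329, 0.0019, 0.0121, 0, 8, 0, 1], [0.037, 0.0022, 0.0136, 0, 9, 0, 1], [0.0411, 0.0024, 0.0151, 0, 9.8, 0, 1]],
  ],
)

```text
time_s: 25.05
tool_pos: [0.5652, 0.0711, 0.0272]
tool_rot: [179.7, -30.0, 2.3]
force: [-1.9, 1.7, -1.5]
grip_width: 0.0002
```

Run:
```python
from h import *
st();go([.605,.0715,.027],32,2)
```

```text
time_s 25.05
qpos [  14.3356    5.049   -28.4398  131.534    29.9479   16.5757 -127.9355]
tool_pos [0.5652 0.0711 0.0272]
tool_rot [179.7412 -29.9824   2.2588]
force [-1.8945  1.6675 -1.4752]
to [0.605, 0.0715, 0.027] shift [0.0344 0.0011 0.0201] rot [0.13 2.02 0.23]
```

Emit:
arm_command(
  targets=[
    [[0.0034, 0.0001, 0.002, 0, 0, 0, 1], [0.0069, 0.0002, 0.004, 0, 0, 0, 1], [0.0103, 0.0003, 0.006, 0, 0, 0, 1], [0.0138, 0.0004, 0.008, 0, 0, 0, 1], [0.0172, 0.0005, 0.01, 0, 0, 0, 1], [0.0206, 0.0006, 0.012, 0, 0, 0, 1], [0.0241, 0.0007, 0.014, 0, 0, 0, 1], [0.0275, 0.0008, 0.016, 0, 0, 0, 1], [0.031, 0.0009, 0.018, 0, 0, 0, 1], [0.0344, 0.0011, 0.0201, 0, 0, 0, 1]],
  ],
)

```text
time_s: 26.05
tool_pos: [0.6052, 0.0711, 0.0271]
tool_rot: [179.7, -29.9, 2.2]
force: [-2.4, 1.7, 0.2]
grip_width: 0.0006
```

Run:
```python
from h import *
st();go([.63,.0725,.027],30,2)
cam('side','s19');c=cam('wrist','w19')
```

```text
time_s 26.05
qpos [  13.4565    9.7519  -27.0148  126.5263   32.9962   17.7949 -129.0907]
tool_pos [0.6052 0.0711 0.0271]
tool_rot [179.7101 -29.9137   2.2316]
force [-2.4327  1.715   0.2482]
to [0.63, 0.0725, 0.027] shift [ 0.0215 -0.0005  0.0125] rot [0.17 0.09 0.2 ]
```

View pics/s19.png

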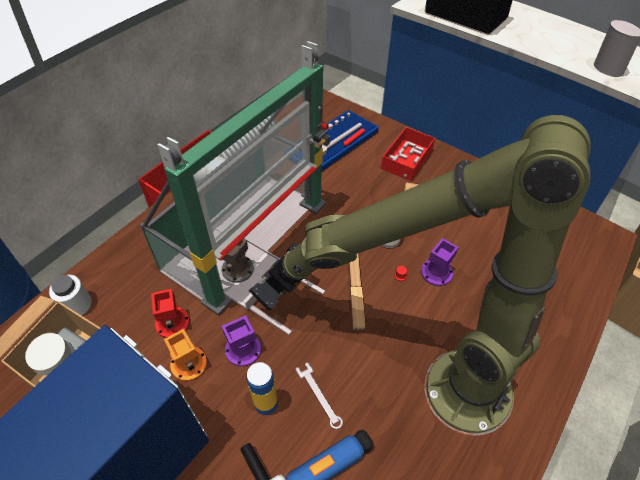

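View pics/w19.png

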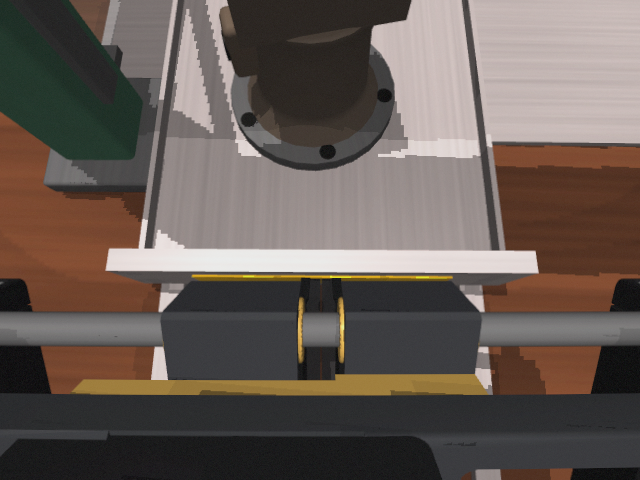

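Emit:
arm_command(
  targets=[
    [[0.0031, 0, 0.0018, 0, 0, 0, 1], [0.0061, 0, 0.0036, 0, 0, 0, 1], [0.0092, -0.0001, 0.0054, 0, 0, 0, 1], [0.0123, -0.0002, 0.0071, 0, 0, 0, 1], [0.0154, -0.0003, 0.0089, 0, 0, 0, 1], [0.0184, -0.0004, 0.0107, 0, 0, 0, 1], [0.0215, -0.0005, 0.0125, 0, 0, 0, 1], [0.0215, -0.0005, 0.0125, 0, 0, 0, 1]],
  ],
)

```text
time_s: 26.95
tool_pos: [0.6302, 0.0727, 0.0269]
tool_rot: [179.7, -29.9, 2.2]
force: [-0.3, 0.1, -0.1]
grip_width: 0.0002
```

Emit:
arm_command(
  targets=[
    [[0.0017, 0, 0.001, 0, 0, 0, 1], [0.0035, 0, 0.002, 0, 0, 0, 1], [0.0035, 0, 0.002, 0, 0, 0, 1]],
  ],
)

```text
time_s: 27.25
tool_pos: [0.6339, 0.0729, 0.0269]
tool_rot: [179.7, -29.9, 2.2]
force: [0.1, -0.3, 0.4]
grip_width: 0.0004
```

Emit:
arm_command(
  targets=[
    [[0.0017, 0, 0.001, 0, 0, 0, 1], [0.0026, 0, 0.0015, 0, 0, 0, 1], [0.0026, 0, 0.0015, 0, 0, 0, 1]],
  ],
)

```text
time_s: 27.55
tool_pos: [0.6367, 0.0729, 0.0268]
tool_rot: [179.7, -29.9, 2.2]
force: [-1.2, 0.2, 0.6]
grip_width: 0.0003
```

Emit:
arm_command(
  targets=[
    [[0.0009, 0, 0.0005, 0, 0, 0, 1], [0.0017, 0, 0.001, 0, 0, 0, 1], [0.0026, 0, 0.0015, 0, 0, 0, 1], [0.0026, 0, 0.0015, 0, 0, 0, 1]],
  ],
)

```text
time_s: 27.95
tool_pos: [0.6391, 0.0729, 0.0266]
tool_rot: [179.7, -29.8, 2.2]
force: [-5.9, 1.1, 4.4]
grip_width: 0.0007
```

Emit:
arm_command(
  targets=[
    [[0.0009, 0, 0.0005, 0, 0, 0, 1], [0.0017, 0, 0.001, 0, 0, 0, 1], [0.0017, 0, 0.001, 0, 0, 0, 1]],
  ],
)

```text
time_s: 28.25
tool_pos: [0.6396, 0.0729, 0.0261]
tool_rot: [179.6, -29.7, 2.3]
force: [-14.5, 0.0, 11.0]
grip_width: 0.0005
```

Run:
```python
from h import *
st();lip()
c=cam('wrist','w20');s=cam('side','s20')
```

```text
time_s 28.25
qpos [  12.5251   13.7147  -26.0287  121.9669   34.6915   19.243  -129.4135]
tool_pos [0.6396 0.0729 0.0261]
tool_rot [179.6011 -29.7102   2.2865]
force [-1.44566e+01  3.00000e-04  1.10385e+01]
```

View pics/w20.png

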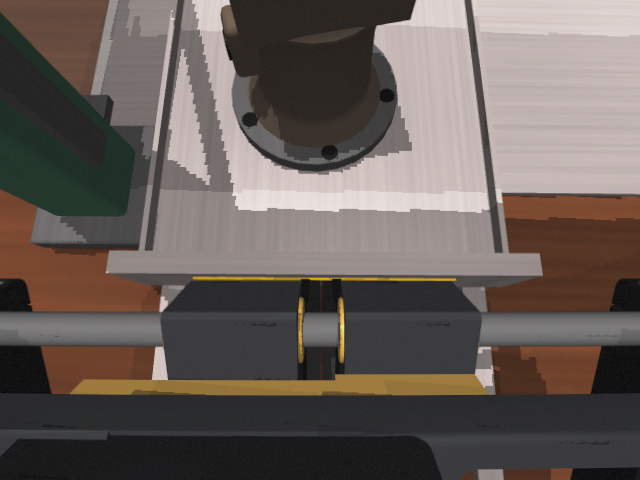

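The end stop is felt at the predicted place (x ≈ 0.640). I'll back off.

Emit:
arm_command(
  targets=[
    [[-0.003, 0, -0.0017, 0, 0, 0, 1], [-0.0087, 0, -0.005, 0, 0, 0, 1], [-0.026, 0, -0.015, 0, 0, 0, 1], [-0.043, 0, -0.025, 0, 0, 0, 1], [-0.06, 0, -0.035, 0, 0, 0, 1], [-0.078, 0, -0.045, 0, 0, 0, 1], [-0.078, 0, -0.045, 0, 0, 0, 1], [-0.078, 0, -0.045, 0, 0, 0, 1]],
  ],
)

```text
time_s: 29.2
tool_pos: [0.5523, 0.0695, 0.0276]
tool_rot: [179.7, -30.0, 2.2]
force: [0.4, -0.6, 0.3]
grip_width: 0.0004
```

Run:
```python
from h import *
st();lip()
c=cam('wrist','w21');s=cam('side','s21');t=cam('top','t21')
# tray front: yellow strip in wrist
im=c['img'].astype(int);m=(im[...,0]>150)&(im[...,1]>110)&(im[...,2]<80)
k,l,stt,ce=cv2.connectedComponentsWithStats(m.astype(np.uint8))
for i in range(1,k):
    if stt[i,4]>40: print(stt[i],pt(c,*ce[i]).round(4))
for n,cc in (('side',s),('top',t),('wrist',c)):
    for th in ('housing_center','tray_front','sash_lip','spray_can','jar','wire_brush','parts_box'):
        print(n,th,[(np.round(x['position']).tolist(),round(x['conf'],2),pt(cc,*x['position']).round(3).tolist()) for x in search_frame(th,n)[:4] if pt(cc,*x['position']) is not None])
```

```text
time_s 29.2
qpos [  15.0134    3.3817  -29.1473  133.1173   28.2451   16.2765 -126.7803]
tool_pos [0.5523 0.0695 0.0276]
tool_rot [179.7049 -29.9917   2.2286]
force [ 0.3644 -0.5859  0.2585]
[208 112 231   4 616] [0.6461 0.0726 0.0344]
[298 298   5  26  55] [0.5383 0.0737 0.1203]
[298 339   4  22  65] [0.5303 0.0734 0.1206]
[  72  374  416   21 6453] [0.5233 0.074  0.1232]
side housing_center [([184.0, 357.0], 0.76, [0.593, 0.396, 0.102]), ([233.0, 266.0], 0.75, [0.727, 0.092, 0.038]), ([166.0, 311.0], 0.67, [0.72, 0.337, 0.111]), ([434.0, 265.0], 0.66, [0.252, -0.247, 0.067])]
side tray_front [([249.0, 270.0], 0.8, [0.695, 0.061, 0.008])]
side sash_lip [([254.0, 182.0], 0.96, [0.702, -0.012, 0.31])]
side spray_can [([260.0, 390.0], 0.63, [0.371, 0.36, 0.167])]
side jar []
side wire_brush [([358.0, 302.0], 0.79, [0.368, -0.03, 0.03])]
side parts_box [([415.0, 198.0], 0.77, [0.44, -0.475, 0.037]), ([241.0, 190.0], 0.55, [0.701, 0.037, 0.318])]
top housing_center [([204.0, 221.0], 0.87, [0.531, 0.245, 0.092]), ([384.0, 320.0], 0.84, [0.255, -0.262, 0.085]), ([184.0, 154.0], 0.71, [0.725, 0.307, 0.104]), ([162.0, 192.0], 0.6, [0.609, 0.362, 0.116])]
top tray_front [([267.0, 177.0], 0.75, [0.678, 0.074, 0.008])]
top sash_lip [([304.0, 140.0], 0.75, [0.703, -0.037, 0.302])]
top spray_can [([167.0, 270.0], 0.57, [0.385, 0.32, 0.191])]
top jar [([394.0, 260.0], 0.65, [0.42, -0.288, 0.111]), ([268.0, 174.0], 0.2, [0.69, 0.071, 0.009])]
top wire_brush [([318.0, 266.0], 0.88, [0.412, -0.077, 0.032])]
top parts_box [([458.0, 256.0], 0.68, [0.441, -0.486, 0.04])]
wrist housing_center [([32.0, 271.0], 0.82, [0.562, 0.224, 0.009]), ([314.0, 20.0], 0.67, [0.721, 0.08, 0.02]), ([9.0, 20.0], 0.67, [0.726, 0.28, 0.009])]
wrist tray_front [([330.0, 82.0], 0.77, [0.685, 0.069, 0.009])]
wrist sash_lip []
wrist spray_can []
wrist jar []
wrist wire_brush []
wrist parts_box [([328.0, 72.0], 0.61, [0.693, 0.07, 0.009])]
```

View pics/w21.png

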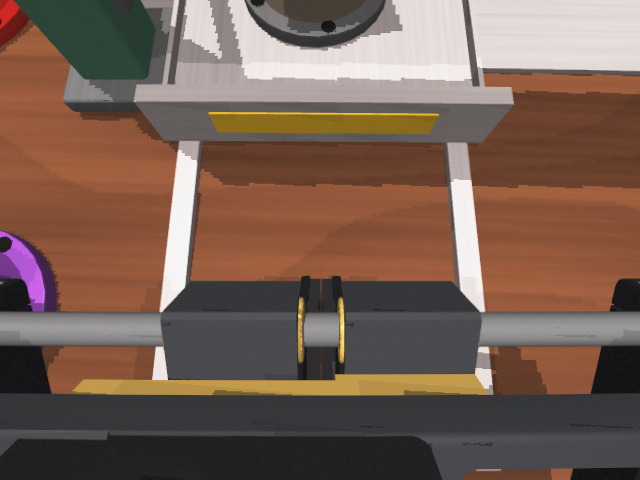

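View pics/s21.png

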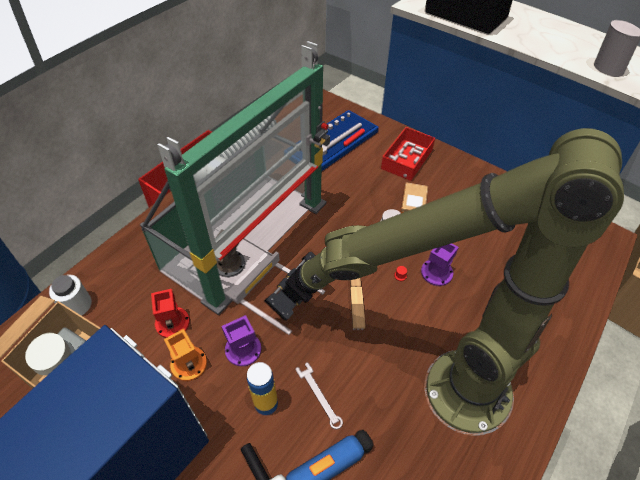

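Run:
```python
from h import *
def red(c):
    im=c['img'].astype(int);m=(im[...,0]>120)&(im[...,1]<65)&(im[...,2]<65)
    k,l,stt,ce=cv2.connectedComponentsWithStats(m.astype(np.uint8))
    for i in range(1,k):
        if stt[i,4]>150:
            ys,xs=np.where(l==i);P=np.array([pt(c,x,y,0) for x,y in list(zip(xs,ys))[::7] if pt(c,x,y,0) is not None])
            if len(P) and abs(np.median(P[:,0])-.68)<.02: print(stt[i],np.median(P,0).round(4),P[:,1].min(),P[:,1].max())
s=cam('side');red(s);t=cam('top');red(t)
cv2.imwrite('pics/s22.png',cv2.resize(s['img'][190:310,160:320,::-1],None,fx=5,fy=5,interpolation=cv2.INTER_CUBIC))
cv2.imwrite('pics/t22.png',cv2.resize(t['img'][100:210,210:330,::-1],None,fx=5,fy=5,interpolation=cv2.INTER_CUBIC))
```

```text
[219 166  99  94 581] [ 0.6745 -0.0109  0.2101] -0.24902608694200323 0.16306693643577036
[228 157 153   8 547] [ 0.6771 -0.0344  0.2117] -0.23970979161235983 0.1619199027409161
```

View pics/s22.png

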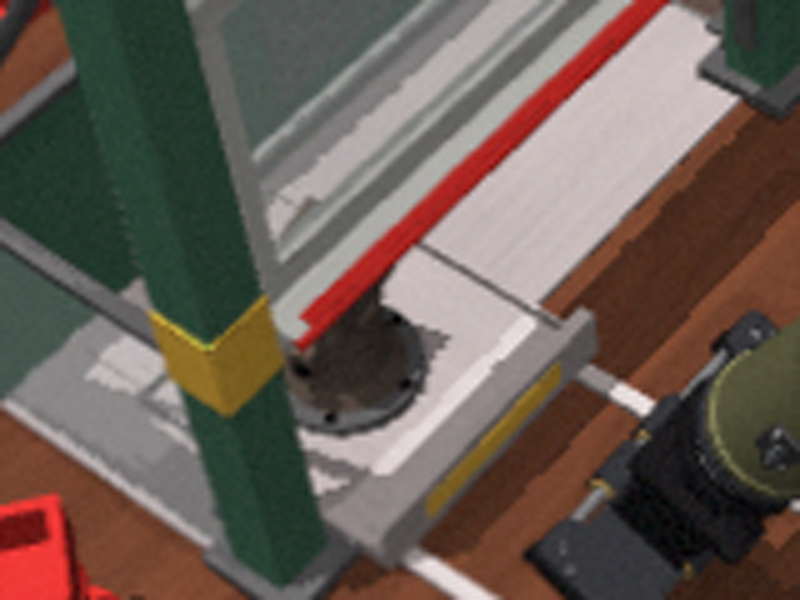

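View pics/t22.png

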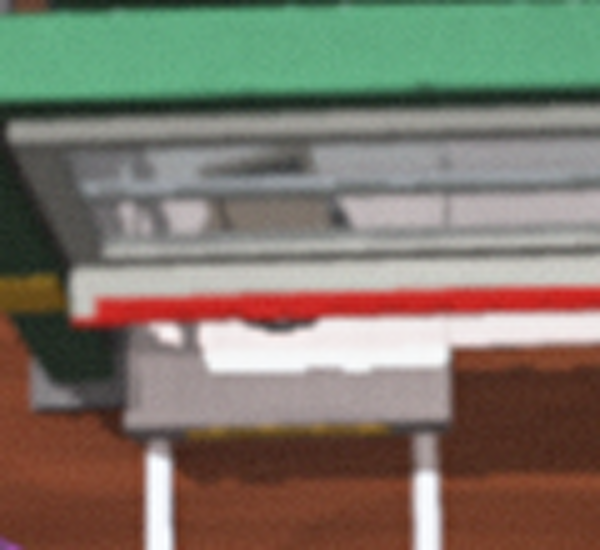

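Run:
```python
from h import *
c=cam('wrist')
for uv in ((315,35),(315,40),(315,50)): print(uv,pt(c,*uv,0).round(3))
```

```text
(315, 35) [0.712 0.079 0.016]
(315, 40) [0.71  0.079 0.013]
(315, 50) [0.707 0.078 0.008]
```

Run:
```python
from cell import *
print(sign_off())
```

```text
the job is handed in; nothing more can be done
None
```

The sash is up on its latch, the tray is all the way in, and the housing stands upright on it inside the booth. I handed the job in after about 30 s of the 64 s; it reports no verdict.

- **Sash:** I raised it by the lip's underside with the closed, tilted fingers. At the stop the vertical force rose from 4.7 to 10.3 N (about 11 N in all) while the lip stayed where it was. Earlier in the lift one reading had reached 11.7 N, against the 18 N limit. Let down slowly, it settled on the latch about 4 mm lower. The lip then stayed put with the fingers clear, at a joint value of about 0.138, which is inside the yellow band.
- **Tray:** I pushed its front wall until it met the end stop at about 14 N along the push and 18 N in all, then backed off about 85 mm. The front wall measured 0.646 m by camera and 0.648 m by contact, against a predicted 0.648 m. That is about 0.167 to 0.170 m of travel, so the lower figure leaves little margin over the 0.165 m needed.
- **Housing:** it looks upright in the pictures. Its flange puts the centre about 54 mm inside the booth and about 109 mm behind the tray front.
- **Other things:** the networks found the can, jar and carton where they were, within about 1 cm. The brush readings were not consistent. The top camera showed it 1.5 cm from its first reading. The side camera showed it about 3 cm off, but the arm was partly hiding it. The arm did not come near it and I saw no movement in the pictures.

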